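# Weigh a set of blade-clutch plates and rack them

## Robot

A 6-joint arm with a two-finger parallel gripper is mounted at the origin on the work surface. World frame = base frame: x ahead of the robot, y to its left, z up, the work surface at z = 0. Lengths are in m, angles in rad, forces in N, time in s.
With the tool pointing down it reaches from about 0.3 to 0.85 m from the base axis. Payload 4.2 kg.
Tool frame: the origin (TCP) lies on the front face of the gripper's body, between the roots of the fingers; the fingertips stand r.nose_length ahead of it and the grasp point (between the pads) lies 60 mm ahead of it (r.nose_length is the distance from the TCP to the fingertips, in m); z points along the fingers, y is the direction in which the jaws open and shut (so a half turn about z gives the same grasp; the last joint's range is limited). The gripper opens to 91 mm and grips with 3 to 60 N. Pads are 32 mm wide; open, the fingers measure 118 mm over their backs; the gripper's body (76 mm by 178 mm) begins 60 mm behind the grasp point.
Start: joints at [-1.31, 0.32, 1.565, -0, 1.257, -0.02], TCP at [0.159, -0.552, 0.292] pointing down, gripper open.
Joint ranges: [-3.11, 3.11], [-0.84, 2.01], [0.21, 2.61], [-1.34, 4.49], [0.05, 2.63], [-2.56, 2.56]. Speed limits (rad/s): [2.57, 2.57, 3.14, 3.14, 3.14, 3.14].

## Interface

Orientations are given as a unit quaternion [x, y, z, w].
In Python, from plant import r, optics gives the robot as it stands.
- The arm moves only by the tool play_rows, never from a script. Its argument "targets" is a list of rows, each a list of 7 numbers: the turn, a rotation vector about the world's x, y, z scaled (see below), then the shift along the world's x, y, z scaled (see below), then the gripper command: -1 is shut, 1 is fully open, values between are in proportion. A call has 1 to 5 rows; each row shifts and turns the commanded pose from where the row before left it; what a row does not reach is not made up. The controller multiplies each number of a shift by 30 mm and each number of a turn by 4 degrees. A row lasts 1/12 s, in which the tool goes at most 41.7 mm and 7.16 degrees, less where a joint would pass 70% of its speed; a pose out of reach is approached as far as the arm can. A call with a number of a shift or a turn outside -1 to 1 is refused whole. A call with a gripper value outside its range is refused whole. The fingers move at their own pace and stop on an object; "grip_force" is the grip in N (left out, the last holds). Time passes only in rows, so rows that do not move let the fingers close. It gives the time, the measured TCP pose, the force and the opening at its end, in the units of the state.
- r.get_state(): the state, without advancing time (a new reading comes with each control period).
- optics.snapshot(name): name is "scene" or "top"; returns a dict with "image" (400x640x3 uint8, red, green, blue), "intrinsics" (3x3 intrinsics, pixels), "distortion" ([k1, k2, p1, p2, k3] as OpenCV has them; the pictures are not rectified), "R" (3x3) and "t" (3): a world point X has camera coordinates R X + t. Camera axes: x right, y down, z forward; pixel columns grow to the right and rows downward; lengths in m; the calibration is good to about 2 mm. A picture is of the moment at which its call begins. There is no depth.
- r.job_done(): hands the job in, once; it reports no verdict.
The state is a dict: "clock": time; "joint_positions": joint angles; "dq": joint speeds; "joint_torque": joint torques, N m; "tool_pos": TCP position; "tcp_rot": TCP orientation; "contact_force": force on the tool from outside, world axes, zero at the start; "torque": the same for the moment, N m; "grip_width": opening from 0.0 (shut) to 1.0 (fully open).
Only numpy, scipy, OpenCV 4.12 (cv2) and the standard library are available. Lean on these libraries where they do the work, as an engineer would, in place of code of your own. Each camera call takes 0.05 s, during which the arm holds its last target.

## Task

Check the wear of this set of mower blade-clutch plates by weight: stand every plate from the wooden block upright between the tines of the weighing carrier, then lift the carrier by the handle of its spring scale until it hangs clear of the bench with all of them aboard, and hold it still there for two seconds so that it can be read. Set it back down on the bench with the scale slack, then stand every plate upright between the tines of the steel rack, one to a slot. Leave the guard, valve, filter and socket where they are, and do not tip the carrier over.

Things in the scene. Friction and masses are not known exactly. Their poses are not given: they have to be found in the camera images.
- disc1: Clutch plate: solid disc 84 mm across, 8 mm thick, cork faces, steel centre, no hole, about 0.12 kg. Up to four alike; absent ones read None. Origin: disc centre; x axis: the disc's axis, square to its faces. Starts on edge in the wooden block, rim top 92.5 mm above the bench. Pinch the top 25 mm of the rim across the 8 mm from above
- disc2: Clutch plate: solid disc 84 mm across, 8 mm thick, cork faces, steel centre, no hole, about 0.12 kg. Up to four alike; absent ones read None. Origin: disc centre; x axis: the disc's axis, square to its faces. Starts on edge in the wooden block, rim top 92.5 mm above the bench. Pinch the top 25 mm of the rim across the 8 mm from above
- disc3: Clutch plate: solid disc 84 mm across, 8 mm thick, cork faces, steel centre, no hole, about 0.12 kg. Up to four alike; absent ones read None. Origin: disc centre; x axis: the disc's axis, square to its faces. Starts on edge in the wooden block, rim top 92.5 mm above the bench. Pinch the top 25 mm of the rim across the 8 mm from above
- disc4: Clutch plate: solid disc 84 mm across, 8 mm thick, cork faces, steel centre, no hole, about 0.12 kg. Up to four alike; absent ones read None. Origin: disc centre; x axis: the disc's axis, square to its faces. Starts on edge in the wooden block, rim top 92.5 mm above the bench. Pinch the top 25 mm of the rim across the 8 mm from above
- block: Fixed grooved plywood block, 200 (x) x 92 (y) x 44 mm high, where the discs stand at the start. Origin: centre of its underside, z up. Four 14 mm wide grooves across it; slot centres at x = -67.5, -22.5, 22.5, 67.5 mm, y 0, z 50.5; disc axes run along the block's x
- rack: Fixed steel tine rack, base 210 (x) x 86 (y) mm, where the plates end up. Origin: centre of underside, z up. Four slots along x: slot centres at x = -67.5, -22.5, 22.5, 67.5 mm, y 0, z 50.5. Each slot: tine pairs at y -28 and +28 mm, gap 12 mm at the foot, 17 mm at the tips (54 mm up); two bars along x cradle the rim. Disc axis goes along x; may lean 9 degrees
- carrier: Loose weighing carrier: aluminium base 250 (x) x 86 (y) mm, 0.28 kg, two slots each side of a central spring scale. Origin: centre of underside, z up; slot centres at x = -95, -50, 50, 95 mm, y 0, z 50.5. Each slot: tine pairs at y -28 and +28 mm, gap 12 mm at the foot, 17 mm at the tips (54 mm up); two bars along x cradle the rim. Disc axis goes along x; may lean 9 degrees
- scale_handle (a point): Centre of the scale's black bar handle over the carrier's middle: 16 (carrier x) x 70 (carrier y) x 20 mm high, 96 mm above the carrier's underside when slack. Grip from above across the 16 mm. Below it a neck (6 mm radius), then the scale tube (11 mm radius), its top 28 mm below this point. Axes as the carrier's; moves along carrier z
- scale (a joint): Extension of the spring scale in m: 0 slack (as it stands), stop at 0.07; about 160 N/m, so the handle rises some 30 to 55 mm before the loaded carrier leaves the bench. Lifting the handle 100 mm from slack leaves the carrier about 40 mm or more clear
- rack_slot1 (a point): Slot 1 of the rack, counted from its -x end: the point where a seated disc's centre lies, 50.5 mm above the rack's underside; axes as the rack's (disc axis along x)
- rack_slot2 (a point): Slot 2 of the rack, counted from its -x end: the point where a seated disc's centre lies, 50.5 mm above the rack's underside; axes as the rack's (disc axis along x)
- rack_slot3 (a point): Slot 3 of the rack, counted from its -x end: the point where a seated disc's centre lies, 50.5 mm above the rack's underside; axes as the rack's (disc axis along x)
- rack_slot4 (a point): Slot 4 of the rack, counted from its -x end: the point where a seated disc's centre lies, 50.5 mm above the rack's underside; axes as the rack's (disc axis along x)
- carrier_slot1 (a point): Slot 1 of the carrier, counted from its -x end: the point where a seated disc's centre lies, 50.5 mm above the carrier's underside; axes as the carrier's (disc axis along x)
- carrier_slot2 (a point): Slot 2 of the carrier, counted from its -x end: the point where a seated disc's centre lies, 50.5 mm above the carrier's underside; axes as the carrier's (disc axis along x)
- carrier_slot3 (a point): Slot 3 of the carrier, counted from its -x end: the point where a seated disc's centre lies, 50.5 mm above the carrier's underside; axes as the carrier's (disc axis along x)
- carrier_slot4 (a point): Slot 4 of the carrier, counted from its -x end: the point where a seated disc's centre lies, 50.5 mm above the carrier's underside; axes as the carrier's (disc axis along x)
- guard: Bystander: aluminium muffler guard, louvred box cover 75 x 115 x 38 mm, origin under its centre. Leave it alone
- valve: Bystander: brass fuel shutoff valve, 70 x 22 x 36 mm, origin under its centre. Leave it alone
- filter: Bystander: clear plastic inline fuel filter lying down, 84 x 33 x 33 mm, origin under its centre. Leave it alone
- plug_socket: Bystander: steel spark plug socket standing up, 28 mm across, 65 mm tall, origin under its centre. Leave it alone

How it is judged:
By the outcome, as a careful person would: the job done as asked, in the order asked, and still so for the second after the job is handed in, with the robot touching nothing.
Of disc1, disc2, disc3, disc4 only 3 to 4 are there at a start; the rules pass over those that are not, and their reading is None.
At some moment in a run one of carrier may be knocked a few centimetres aside while the robot is not near it.
It also fails if it takes over 210 s, if anything falls off the work surface, if the arm or the gripper's body presses on something with over 40 N, if the wrist force passes 120 N, or if a joint passes its speed limit or range.

## Working session

There is one attempt and no reset: what is moved stays moved. The work goes in short steps, Python scripts to look and compute and a tool call to move; the robot and the scene stay as the last step left them, time stands still between calls to the robot, and variables do not carry over. Pictures are saved under pics/ and viewed, and the job is handed in when it is done.

Besides the shell and the picture viewer there is one more tool, called after ">>>" by a JSON object that holds its "fn" and its "kwargs". play_rows: Moves the arm, as the interface text tells. Its arguments: {"type":"object","properties":{"targets":{"type":"array"},"grip_force":{"type":"number"}},"required":["targets"]}

```bash
mkdir -p pics; ls; python3 - <<'E'
from plant import r, optics
import cv2
for n in ("scene","top"):
    s=optics.snapshot(n); cv2.imwrite(f"pics/{n}0.png",s["image"][:,:,::-1])
    print(n,s["intrinsics"],s["distortion"],s["R"],s["t"])
print(r.get_state(), r.nose_length)
E
```

```text
pics
scene [[378.13026155   0.         321.85113245]
 [  0.         378.13026155 200.07856754]
 [  0.           0.           1.        ]] [-0.07241316  0.          0.          0.          0.        ] [[ 0.39363224  0.91913665 -0.01553973]
 [ 0.69280642 -0.30772948 -0.65216703]
 [-0.60421265  0.24594795 -0.75791601]] [-0.32124069 -0.32944484  1.42202749]
top [[443.87754076   0.         313.50593624]
 [  0.         443.87754076 199.34925399]
 [  0.           0.           1.        ]] [-0.04827352  0.          0.          0.          0.        ] [[-0.00521869 -0.99988647  0.01413528]
 [-0.98012776  0.00231146 -0.19835381]
 [ 0.19829862 -0.01488953 -0.98002855]] [0.06676496 0.6062119  1.33210397]
{'clock': 0.1, 'joint_positions': array([-1.31000952e+00,  3.20208950e-01,  1.56552755e+00, -1.78355976e-05,
        1.25738425e+00, -1.99947466e-02]), 'dq': array([-0.00018702, -0.00127473, -0.00297362,  0.00047396, -0.00041661,
       -0.00121515]), 'joint_torque': array([ 5.29760346e-04, -4.13332236e+01, -2.32510060e+01,  7.29946489e-02,
        4.22694243e-02, -5.28780561e-05]), 'tool_pos': array([ 0.15925415, -0.55217678,  0.29152663]), 'tcp_rot': array([ 9.90160716e-01,  1.39932745e-01, -1.00185826e-04, -7.57495720e-04]), 'contact_force': array([ 0.6998684 , -0.01833233, -0.94430822]), 'torque': array([0.02731016, 0.03114941, 0.01172798]), 'grip_width': 1.003735759494924} 0.0783
```

View pics/scene0.png

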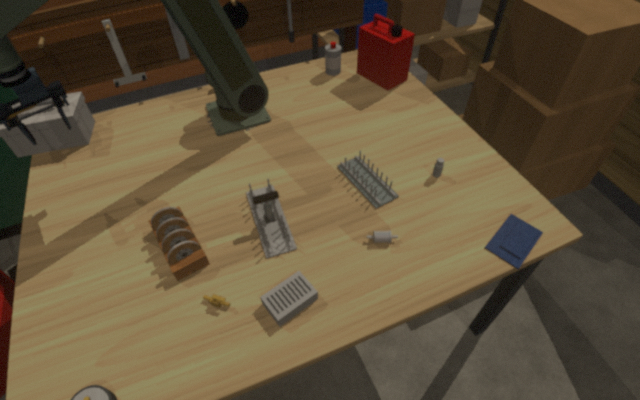

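View pics/top0.png

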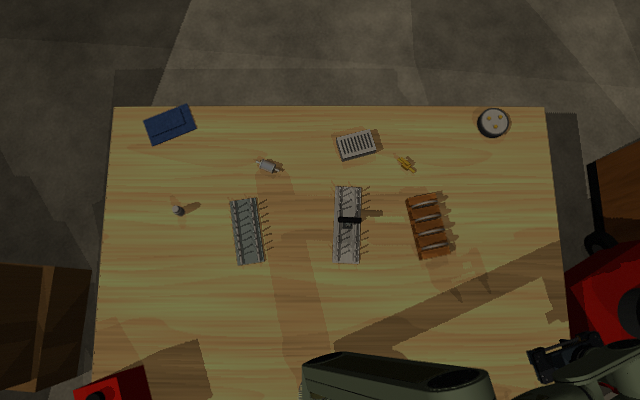

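```bash
python3 - <<'E'
import cv2
a=cv2.imread("pics/top0.png"); b=cv2.imread("pics/scene0.png")
def c(im,x,y,w,h,k,n):
    cv2.imwrite(n,cv2.resize(cv2.convertScaleAbs(im[y:y+h,x:x+w],alpha=1.6),None,fx=k,fy=k,interpolation=cv2.INTER_CUBIC))
c(a,220,180,130,95,6,"pics/t_a.png")
c(a,325,180,130,95,6,"pics/t_b.png")
c(b,140,145,160,140,5,"pics/s_a.png")
c(b,240,145,160,140,5,"pics/s_b.png")
E
```

```text
(no output)
```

View pics/t_a.png

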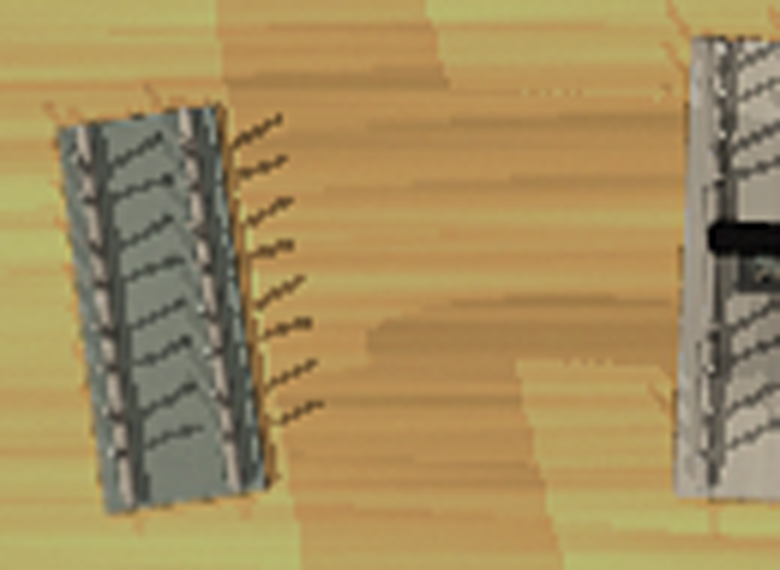

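View pics/t_b.png

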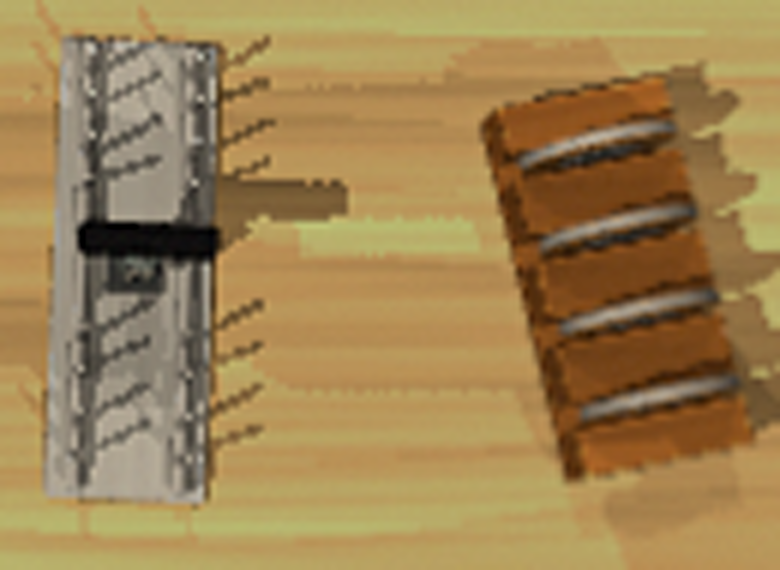

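View pics/s_a.png

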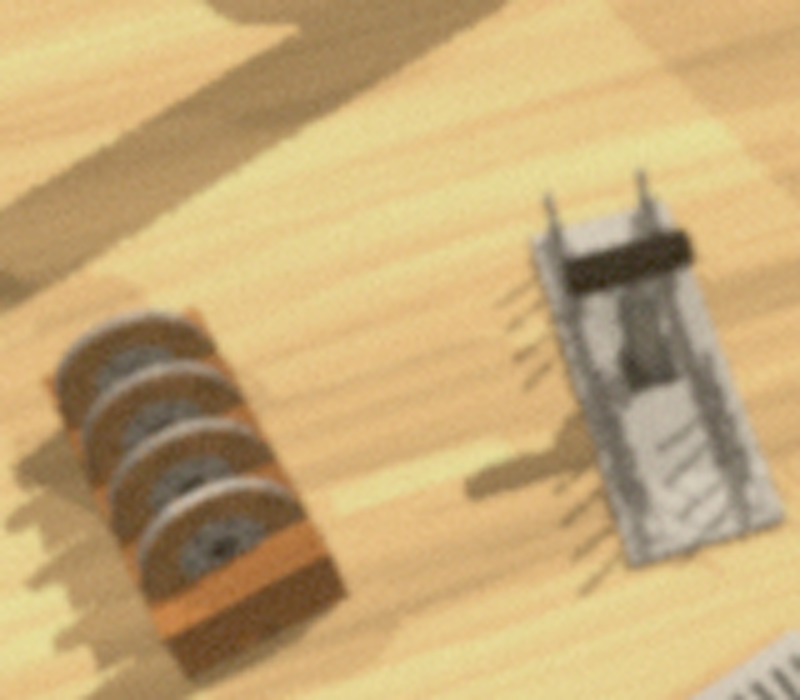

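View pics/s_b.png

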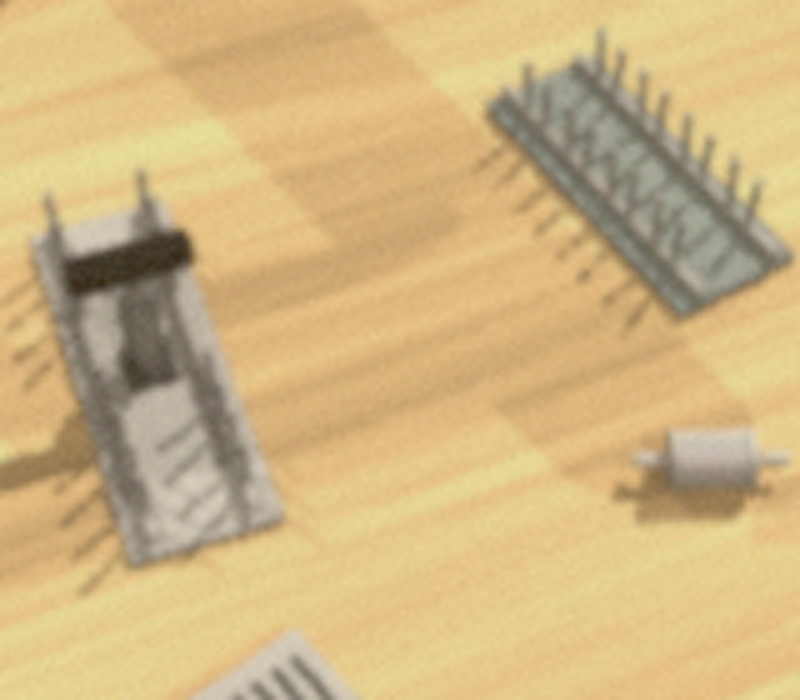

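```bash
cat > h.py <<'E'
import numpy as np, cv2
from scipy.optimize import least_squares
from plant import r, optics
def cams(save=None):
    c={}
    for n in ("top","scene"):
        s=optics.snapshot(n); c[n]=s
        if save: cv2.imwrite(f"pics/{save}_{n}.png",s["image"][:,:,::-1])
    return c
def proj(s,X):
    X=np.atleast_2d(np.asarray(X,float))
    rv=cv2.Rodrigues(np.asarray(s["R"]))[0]
    return cv2.projectPoints(X,rv,np.asarray(s["t"],float),np.asarray(s["intrinsics"]),np.asarray(s["distortion"],float))[0].reshape(-1,2)
def world(pose,P):
    x,y,a=pose; P=np.atleast_2d(P); c,s_=np.cos(a),np.sin(a)
    return np.c_[x+c*P[:,0]-s_*P[:,1], y+s_*P[:,0]+c*P[:,1], P[:,2]]
def fit(obs,p0):
    # obs: list of (cam,[P...],[uv...])
    f=lambda p: np.concatenate([(proj(s,world(p,P))-uv).ravel() for s,P,uv in obs])
    q=least_squares(f,p0,x_scale=[.01,.01,.05],loss='soft_l1'); return q.x,f(q.x).reshape(-1,2)
def px(c,x,y,k): return (np.array(c,float)+.5)/k-.5+np.array([x,y])
def rect(a,b,z): return np.array([[-a,-b,z],[a,-b,z],[a,b,z],[-a,b,z]])/1.
def show(s,polys,x,y,w,h,k,name,pts=[]):
    im=cv2.resize(cv2.convertScaleAbs(s["image"][y:y+h,x:x+w,::-1],alpha=1.6),None,fx=k,fy=k,interpolation=cv2.INTER_CUBIC)
    m=lambda uv: np.round(((uv-[x,y]+.5)*k-.5)*8).astype(int)
    for P in polys: cv2.polylines(im,[m(proj(s,P)).reshape(-1,1,2)],True,(0,0,255),1,cv2.LINE_AA,3)
    for P in pts:
        for q in m(proj(s,P)): cv2.circle(im,tuple(int(v) for v in q),16,(255,0,255),-1,cv2.LINE_AA,3)
    cv2.imwrite(name,im)
E
cat > m1.py <<'E'
from h import *
c=cams()
T,S=c["top"],c["scene"]
zb=.006
# corner order (-x,-y),(+x,-y),(+x,+y),(-x,+y): top image: +x up, +y left -> bottom-right, top-right, top-left, bottom-left
rk_t=px([(270,488),(220,105),(60,128),(108,512)],220,180,6)
ca_t=px([(207,502),(217,43),(62,38),(46,498)],325,180,6)
bl_t=px([(752,437),(665,73),(500,110),(585,478)],325,180,6)
# scene: x toward bottom-right..., y to the right
ca_s=px([(530,235),(632,565),(783,520),(670,200)],140,145,5)
rk_s=px([(490,103),(683,317),(790,258),(575,62)],240,145,5)
bl_s=px([(170,635),(330,522)],140,145,5)
rack,e1=fit([(T,rect(.105,.043,zb),rk_t),(S,rect(.105,.043,zb),rk_s)],[.5,.2,.1])
car,e2=fit([(T,rect(.125,.043,zb),ca_t),(S,rect(.125,.043,zb),ca_s)],[.5,0,0])
blk,e3=fit([(T,rect(.1,.046,.044),bl_t),(S,rect(.1,.046,.044)[1:3],bl_s)],[.5,-.2,.2])
for n,p,e in(("rack",rack,e1),("car",car,e2),("blk",blk,e3)): print(n,p.round(4),np.degrees(p[2]).round(2));print(e.round(2).tolist())
np.savez("poses.npz",rack=rack,car=car,blk=blk)
def tines(xs): return np.array([[x+s*(.0085),y,.054] for x in xs for s in(-1,1) for y in(-.028,.028)])
xs4=[-.0675,-.0225,.0225,.0675]; xc=[-.095,-.05,.05,.095]
polys=[world(rack,rect(.105,.043,zb)),world(car,rect(.125,.043,zb)),world(blk,rect(.1,.046,.044)),world(car,rect(.008,.035,.106))]
a=np.linspace(0,2*np.pi,60)
for x in xs4: polys.append(world(blk,np.c_[x+0*a,.042*np.cos(a),.0505+.042*np.sin(a)]))
pts=[world(rack,tines(xs4)),world(car,tines(xc))]
show(T,polys,220,180,130,95,6,"pics/o1.png",pts);show(T,polys,325,180,130,95,6,"pics/o2.png",pts)
show(S,polys,140,145,160,140,5,"pics/o3.png",pts);show(S,polys,240,145,160,140,5,"pics/o4.png",pts)
E
python3 m1.py
```

```text
rack [0.5159 0.278  0.1522] 8.72
[[0.1, -0.04], [-0.32, -0.24], [0.16, -0.1], [0.19, 0.17], [-1.7, 0.5], [-0.76, 0.01], [0.76, -0.15], [3.05, -1.13]]
car [ 0.5365 -0.0435 -0.0569] -3.26
[[-0.27, 0.19], [0.49, 0.13], [0.21, -0.44], [-0.45, -0.55], [-0.12, 0.16], [-0.1, -0.06], [0.69, -0.56], [-0.94, -0.17]]
blk [ 0.5248 -0.2987  0.1979] 11.34
[[0.61, 1.13], [-0.93, 0.56], [-1.04, -0.03], [0.19, 0.34], [-0.95, 0.59], [0.93, 5.39]]
```

View pics/o1.png

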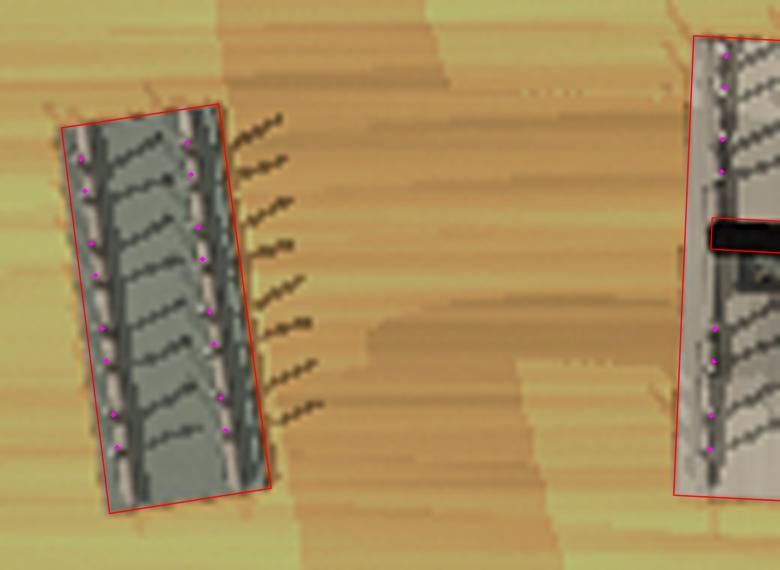

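View pics/o2.png

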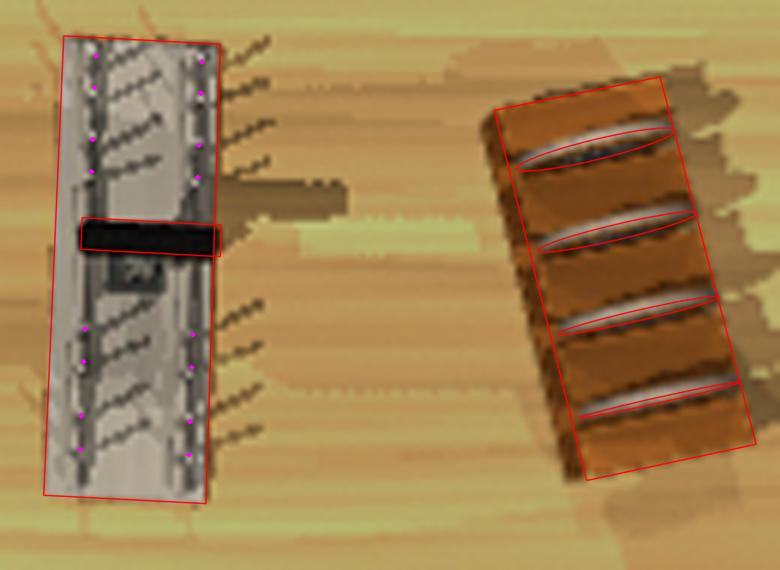

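View pics/o3.png

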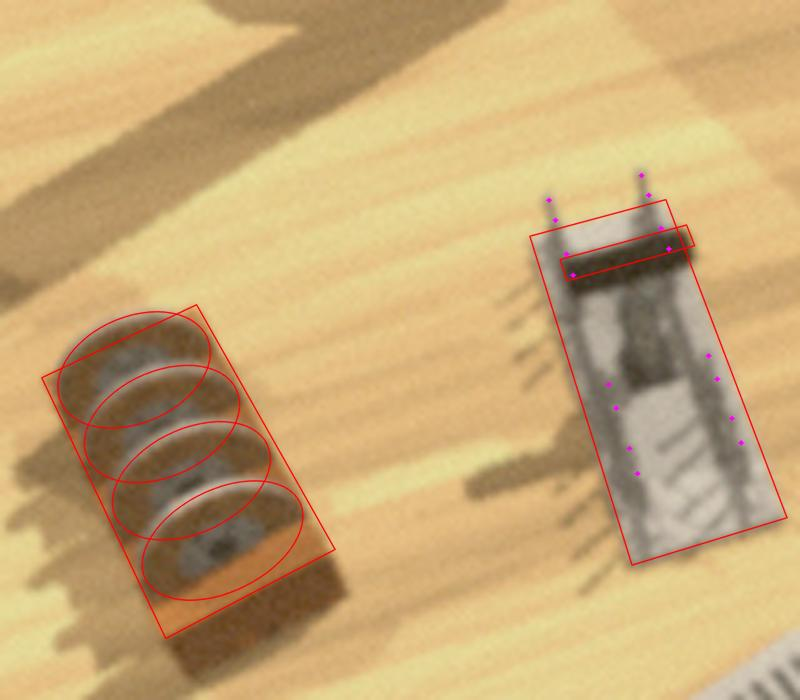

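View pics/o4.png

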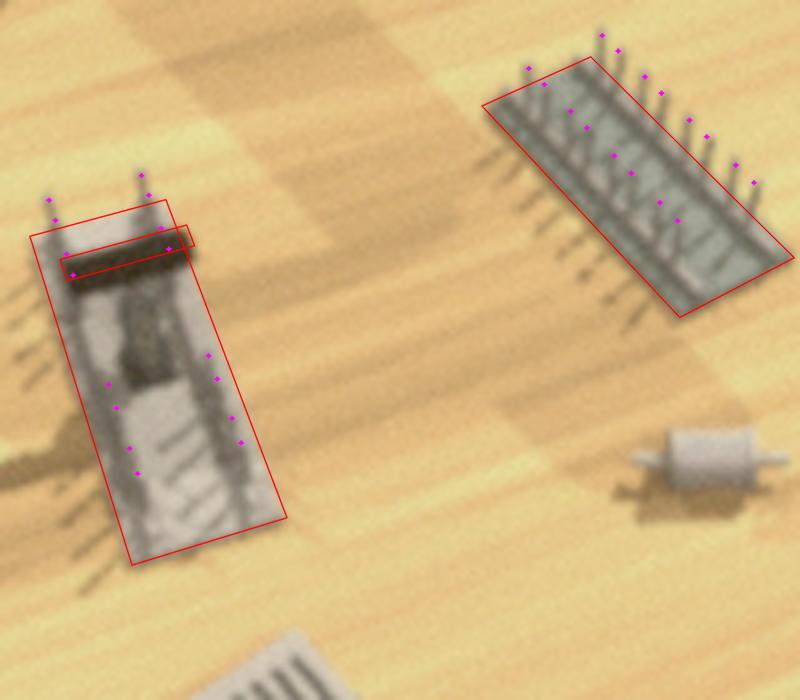

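```bash
sed -i 's/(330,522)/(328,550)/; s/(575,62)/(588,60)/; s/(490,103)/(486,105)/' m1.py; python3 m1.py; cat > p.py <<'E'
from h import *
d=np.load("poses.npz")
xs4=[-.0675,-.0225,.0225,.0675]; xc=[-.095,-.05,.05,.095]
B=world(d["blk"],[[x,0,0] for x in xs4])[:,:2];K=world(d["rack"],[[x,0,0] for x in xs4])[:,:2];C=world(d["car"],[[x,0,0] for x in xc])[:,:2]
st=r.get_state()
from scipy.spatial.transform import Rotation as Ro
R=Ro.from_quat(st["tcp_rot"]).as_matrix()
print("t",round(st["clock"],2),"tcp",st["tool_pos"].round(4),"jawaz",np.degrees(np.arctan2(R[1,1],R[0,1])).round(2),"tilt",R[:,2].round(3),"f",st["contact_force"].round(2),"w",round(st["grip_width"],3),"q",st["joint_positions"].round(2))
E
python3 - <<'E'
from p import *
print(B.round(4),C.round(4),K.round(4))
E
```

```text
rack [0.5161 0.2781 0.1513] 8.67
[[0.03, -0.07], [-0.33, -0.28], [0.15, -0.16], [0.12, 0.11], [-0.83, 0.09], [-0.73, 0.04], [0.8, -0.1], [0.54, -0.72]]
car [ 0.5365 -0.0435 -0.0569] -3.26
[[-0.27, 0.19], [0.49, 0.13], [0.21, -0.44], [-0.45, -0.55], [-0.12, 0.16], [-0.1, -0.06], [0.69, -0.56], [-0.94, -0.17]]
blk [ 0.5254 -0.2991  0.1915] 10.97
[[0.55, 1.08], [-0.6, 0.43], [-0.75, -0.33], [0.09, 0.11], [-1.36, 0.87], [1.03, 0.22]]
t 0.3 tcp [ 0.1593 -0.5524  0.292 ] jawaz -73.91 tilt [-0.     0.001 -1.   ] f [-0.52  0.66  0.53] w 1.001 q [-1.31  0.32  1.56  0.    1.26 -0.02]
[[ 0.4591 -0.312 ]
 [ 0.5033 -0.3034]
 [ 0.5475 -0.2948]
 [ 0.5916 -0.2863]] [[ 0.4417 -0.0381]
 [ 0.4866 -0.0406]
 [ 0.5865 -0.0463]
 [ 0.6314 -0.0489]] [[0.4493 0.268 ]
 [0.4938 0.2747]
 [0.5383 0.2815]
 [0.5828 0.2883]]
```

>>> {"fn": "play_rows", "kwargs": {"targets": [[0,0,1,0.5,0.4,0,-0.25],[0,0,1,0.5,0.4,0,-0.25],[0,0,1,0.5,0.4,0,-0.25],[0,0,1,0.5,0.4,0,-0.25],[0,0,1,0.5,0.4,0,-0.25]], "grip_force": 30}}

```text
clock: 0.72
tool_pos: [0.2349, -0.4919, 0.2922]
tcp_rot: [0.95, 0.311, 0.0, -0.0]
contact_force: [1.1, 0.5, 0.5]
grip_width: 0.664
```

>>> {"fn": "play_rows", "kwargs": {"targets": [[0,0,1,0.5,0.4,0,-0.25],[0,0,1,0.5,0.4,0,-0.25],[0,0,1,0.5,0.4,0,-0.25],[0,0,1,0.5,0.4,0,-0.25],[0,0,1,0.5,0.4,0,-0.25]]}}

```text
clock: 1.13
tool_pos: [0.31, -0.4318, 0.2923]
tcp_rot: [0.882, 0.472, 0.0, 0.0]
contact_force: [0.2, -0.8, -0.0]
grip_width: 0.377
```

>>> {"fn": "play_rows", "kwargs": {"targets": [[0,0,1,0.5,0.4,0,-0.25],[0,0,1,0.5,0.4,0,-0.25],[0,0,1,0.5,0.4,0,-0.25],[0,0,1,0.5,0.4,0,-0.25],[0,0,1,0.5,0.4,0,-0.25]]}}

```text
clock: 1.55
tool_pos: [0.385, -0.3718, 0.2923]
tcp_rot: [0.786, 0.618, 0.0, 0.0]
contact_force: [-0.5, -0.4, 0.3]
grip_width: 0.374
```

>>> {"fn": "play_rows", "kwargs": {"targets": [[0,0,1,0.5,0.4,0,-0.25],[0,0,1,0.5,0.4,0,-0.25],[0,0,1,0.5,0.4,0,-0.25],[0,0,1,0.5,0.4,0,-0.25],[0,0,1,0.5,0.4,0,-0.25]]}}

```text
clock: 1.97
tool_pos: [0.46, -0.3118, 0.2922]
tcp_rot: [0.667, 0.745, 0.0, 0.0]
contact_force: [-0.1, 0.3, -0.1]
grip_width: 0.376
```

>>> {"fn": "play_rows", "kwargs": {"targets": [[0,0,1,0,0,-0.6,-0.25],[0,0,0.3,0,0,-0.6,-0.25],[0,0,0,0,0,0,-0.25]]}}

```text
clock: 2.22
tool_pos: [0.4582, -0.3111, 0.253]
tcp_rot: [0.634, 0.774, -0.0, -0.003]
contact_force: [-1.4, -0.2, -0.3]
grip_width: 0.375
```

```bash
python3 - <<'E'
from p import *
c=cams("g1")
p=R; t=st["tool_pos"]
# project grasp-frame fingertips expected: tips at tcp+z*nose, +-17mm along jaw
tips=[t+R[:,2]*r.nose_length+s*R[:,1]*.017 for s in(-1,1)]
a=np.linspace(0,2*np.pi,60); 
polys=[world(d["blk"],rect(.1,.046,.044))]+[world(d["blk"],np.c_[x+0*a,.042*np.cos(a),.0505+.042*np.sin(a)]) for x in xs4]
show(c["top"],polys,380,170,130,95,6,"pics/g1a.png",[tips]);show(c["scene"],polys,120,145,150,130,5,"pics/g1b.png",[tips])
print(C[0]-B[0])
E
```

```text
t 2.22 tcp [ 0.4582 -0.3111  0.253 ] jawaz 11.36 tilt [-0.006  0.004 -1.   ] f [-1.37 -0.18 -0.3 ] w 0.375 q [-0.62  0.32  1.67  0.    1.16 -0.82]
[-0.01740441  0.27390805]
```

View pics/g1a.png

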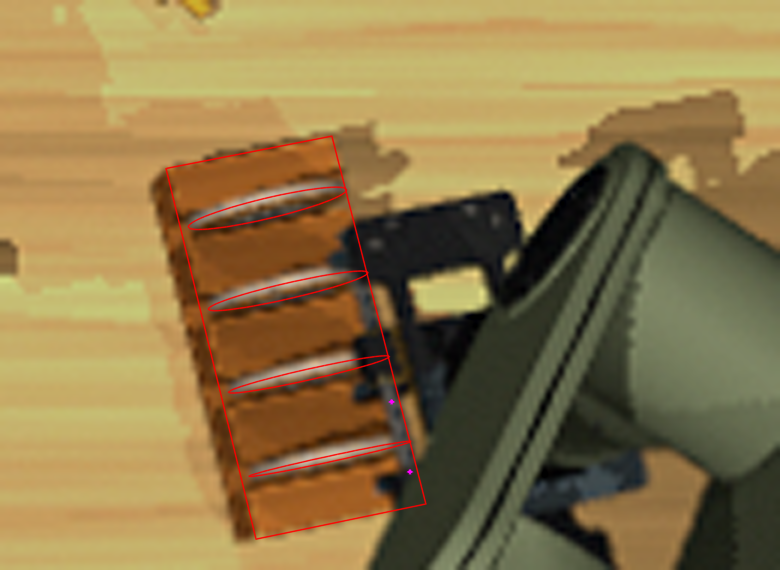

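View pics/g1b.png

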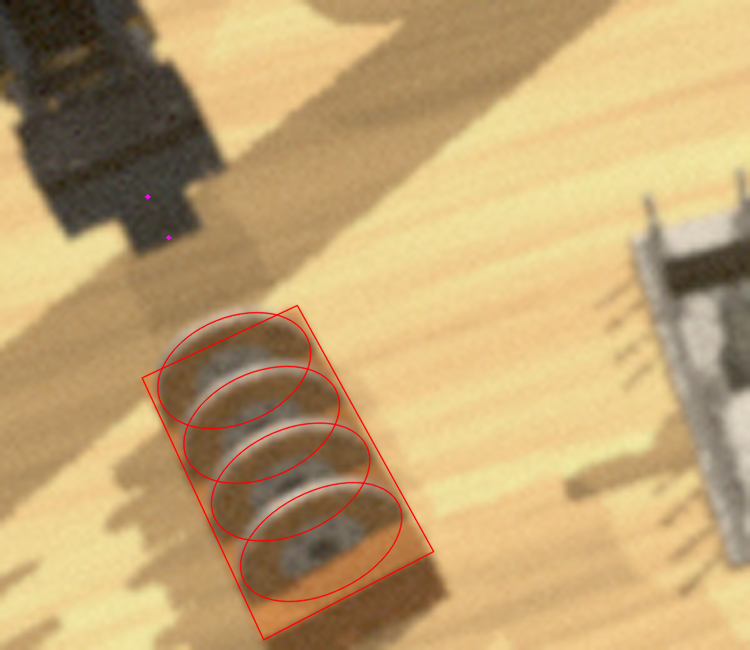

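>>> {"fn": "play_rows", "kwargs": {"targets": [[0,0,0,0.05,0,-0.94,-0.25],[0,0,0,0,0,-0.94,-0.25],[0,0,0,0,0,-0.94,-0.25],[0,0,0,0,0,-0.94,-0.25],[0,0,0,0,0,0,-0.25]]}}

```text
clock: 2.73
tool_pos: [0.4588, -0.3114, 0.1399]
tcp_rot: [0.635, 0.773, -0.0, -0.004]
contact_force: [-1.3, -0.1, -0.8]
grip_width: 0.371
```

>>> {"fn": "play_rows", "kwargs": {"targets": [[0,0,0,0,0,0,-1],[0,0,0,0,0,0,-1],[0,0,0,0,0,0,-1],[0,0,0,0,0,0,-1]]}}

```text
clock: 3.07
tool_pos: [0.4617, -0.3132, 0.1456]
tcp_rot: [0.634, 0.773, 0.0, 0.002]
contact_force: [0.7, -0.6, 0.7]
grip_width: 0.115
```

```bash
python3 - <<'E'
from p import *
E
```

```text
t 3.07 tcp [ 0.4617 -0.3132  0.1456] jawaz 11.28 tilt [ 0.003 -0.002 -1.   ] f [ 0.73 -0.55  0.69] w 0.115 q [-0.62  0.42  1.81  0.    0.9  -0.81]
```

>>> {"fn": "play_rows", "kwargs": {"targets": [[0,0,0,0,0,0,-1],[0,0,0,0,0,0,-1],[0,0,0,0,0,0,-1]]}}

```text
clock: 3.32
tool_pos: [0.4613, -0.3132, 0.1452]
tcp_rot: [0.634, 0.773, -0.0, 0.002]
contact_force: [-0.5, -1.6, 7.5]
grip_width: 0.085
```

>>> {"fn": "play_rows", "kwargs": {"targets": [[0,0,0,0,0,0.4,-1],[0,0,0,0,0,0.9,-1],[0,0,0,0,0,0.9,-1],[0,0,0,0,0,0.9,-1],[0,0,0,0,0,0.8,-1]]}}

```text
clock: 3.73
tool_pos: [0.4609, -0.3122, 0.2622]
tcp_rot: [0.634, 0.773, 0.0, 0.0]
contact_force: [0.8, 0.4, -2.8]
grip_width: 0.086
```

>>> {"fn": "play_rows", "kwargs": {"targets": [[0,0,-0.36,-0.065,0.917,0,-1],[0,0,-0.36,-0.065,0.917,0,-1],[0,0,-0.36,-0.065,0.917,0,-1],[0,0,-0.36,-0.065,0.917,0,-1],[0,0,-0.36,-0.065,0.917,0,-1]]}}

```text
clock: 4.15
tool_pos: [0.4506, -0.1735, 0.2606]
tcp_rot: [0.682, 0.731, 0.0, -0.0]
contact_force: [0.6, 0.3, -1.9]
grip_width: 0.086
```

>>> {"fn": "play_rows", "kwargs": {"targets": [[0,0,-0.36,-0.065,0.917,0,-1],[0,0,-0.36,-0.065,0.917,0,-1],[0,0,-0.36,-0.065,0.917,0,-1],[0,0,-0.36,-0.065,0.917,0,-1],[0,0,-0.36,-0.065,0.917,0,-1]]}}

```text
clock: 4.57
tool_pos: [0.4408, -0.0359, 0.2606]
tcp_rot: [0.727, 0.687, 0.0, -0.0]
contact_force: [1.1, 0.7, -1.2]
grip_width: 0.086
```

>>> {"fn": "play_rows", "kwargs": {"targets": [[0,0,0,0,0,0,-1],[0,0,0,0,0,0,-1],[0,0,0,0,0,0,-1]]}}

```text
clock: 4.82
tool_pos: [0.4414, -0.0376, 0.2606]
tcp_rot: [0.726, 0.688, 0.0, 0.0]
contact_force: [0.2, 0.2, -1.5]
grip_width: 0.084
```

```bash
cat > v.py <<'E'
from p import *
import sys
def tines(xs): return np.array([[x+s*(.0085),y,.054] for x in xs for s in(-1,1) for y in(-.028,.028)])
def view(tag,disc=True,which="car",xs=xc,hx=.125,pr=True):
    c=cams(); P=d[which]
    polys=[world(P,rect(hx,.043,.006))]
    if which=="car": polys.append(world(P,rect(.008,.035,.106)))
    t=st["tool_pos"]; a=np.linspace(0,2*np.pi,60)
    if disc:
        ctr=t+R[:,2]*(.060+.0345)
        for s in(-1,1): polys.append(ctr+s*.004*R[:,1]+.042*(np.cos(a)[:,None]*R[:,0]+np.sin(a)[:,None]*R[:,2]))
    pts=[world(P,tines(xs))]
    for n,w,h,k in(("top",130,95,6),("scene",150,130,5)):
        ce=proj(c[n],world(P,[[0,0,.05]]))[0]; x=int(ce[0]-w/2);y=int(ce[1]-h/2)
        show(c[n],polys,x,y,w,h,k,f"pics/{tag}_{n}.png",pts); 
    return c
E
python3 - <<'E'
from v import *
view("h1"); print(C[0]-st["tool_pos"][:2])
E
```

```text
t 4.82 tcp [ 0.4414 -0.0376  0.2606] jawaz -3.07 tilt [ 0.001 -0.    -1.   ] f [ 0.19  0.19 -1.48] w 0.084 q [-0.11  0.14  1.9  -0.    1.11 -0.06]
[ 0.00028537 -0.00046115]
```

View pics/h1_top.png

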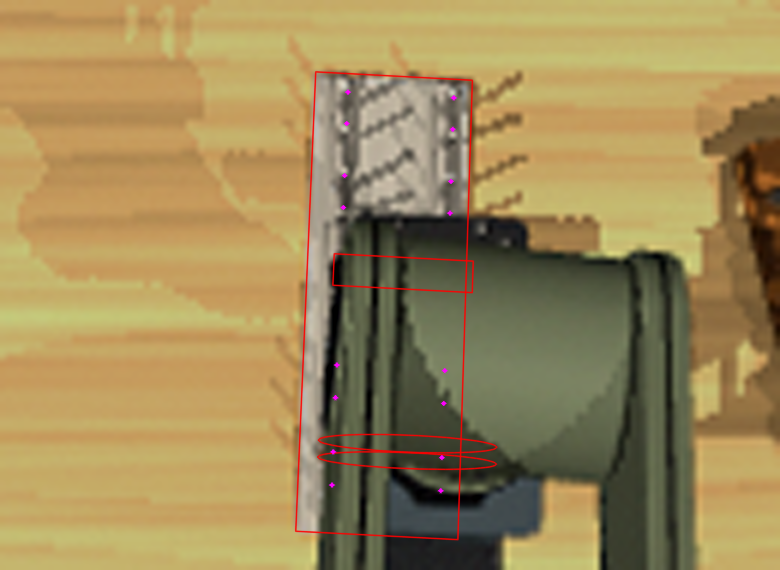

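View pics/h1_scene.png

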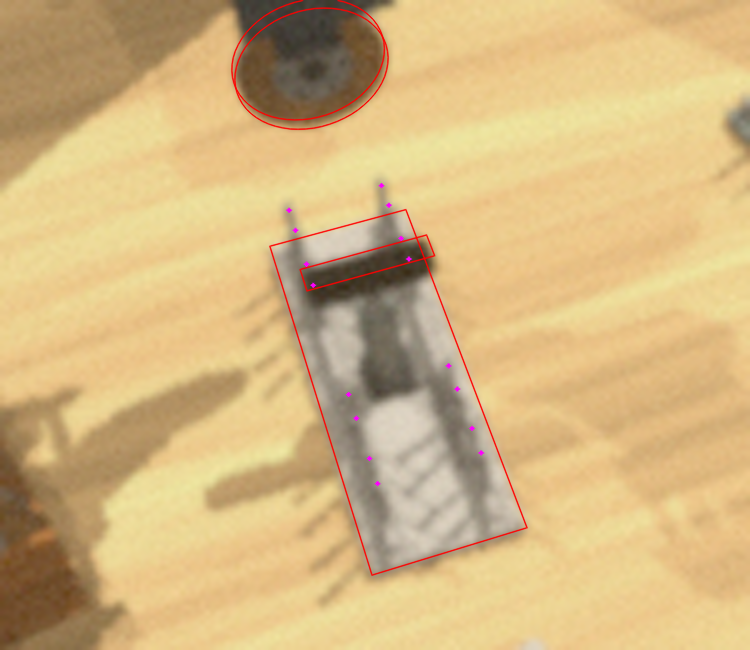

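>>> {"fn": "play_rows", "kwargs": {"targets": [[0,0,0,0.01,-0.015,-0.7,-1],[0,0,0,0,0,-0.7,-1],[0,0,0,0,0,-0.6,-1],[0,0,0,0,0,-0.5,-1],[0,0,0,0,0,-0.4,-1]]}}

```text
clock: 5.33
tool_pos: [0.4413, -0.0389, 0.1722]
tcp_rot: [0.727, 0.687, -0.0, -0.001]
contact_force: [0.0, 0.8, -2.2]
grip_width: 0.089
```

>>> {"fn": "play_rows", "kwargs": {"targets": [[0,0,0,0,0,-0.3,-1],[0,0,0,0,0,-0.3,-1],[0,0,0,0,0,-0.2,-1],[0,0,0,0,0,-0.1,-1],[0,0,0,0,0,0,-1]]}}

```text
clock: 5.75
tool_pos: [0.4418, -0.0381, 0.1463]
tcp_rot: [0.726, 0.688, -0.0, 0.0]
contact_force: [-0.3, 0.7, -1.4]
grip_width: 0.087
```

>>> {"fn": "play_rows", "kwargs": {"targets": [[0,0,0,0,0,-0.06,-1],[0,0,0,0,0,0,-1],[0,0,0,0,0,0,-0.25],[0,0,0,0,0,0,-0.25],[0,0,0,0,0,0,-0.25]]}}

```text
clock: 6.17
tool_pos: [0.4418, -0.0377, 0.1449]
tcp_rot: [0.726, 0.688, 0.0, 0.0]
contact_force: [0.5, -0.4, -0.7]
grip_width: 0.273
```

>>> {"fn": "play_rows", "kwargs": {"targets": [[0,0,0,0,0,0.4,-0.25],[0,0,0,0,0,0.9,-0.25],[0,0,0,0,0,0.9,-0.25],[0,0,0,0,0,0.5,-0.25]]}}

```text
clock: 6.5
tool_pos: [0.4425, -0.0378, 0.2281]
tcp_rot: [0.726, 0.688, 0.001, 0.001]
contact_force: [0.1, -0.2, -0.4]
grip_width: 0.377
```

```bash
python3 - <<'E'
from v import *
view("r1",False); print(B[1]-st["tool_pos"][:2])
E
```

```text
t 6.5 tcp [ 0.4425 -0.0378  0.2281] jawaz -3.11 tilt [ 0.004 -0.    -1.   ] f [ 0.07 -0.25 -0.38] w 0.377 q [-0.11  0.17  1.95  0.    1.02 -0.06]
[ 0.06075502 -0.26562367]
```

View pics/r1_scene.png

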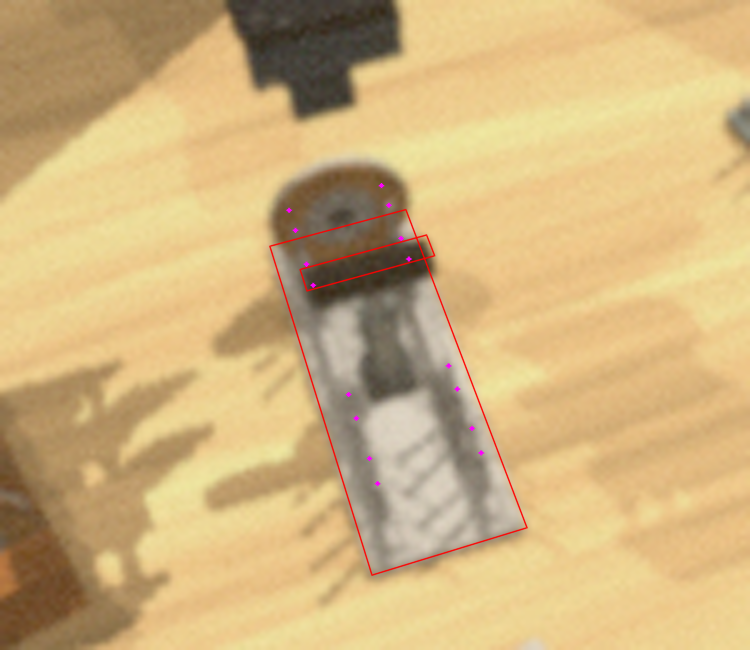

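>>> {"fn": "play_rows", "kwargs": {"targets": [[0,0,0.36,0.208,-0.887,0,-0.25],[0,0,0.36,0.208,-0.887,0,-0.25],[0,0,0.36,0.208,-0.887,0,-0.25],[0,0,0.36,0.208,-0.887,0,-0.25],[0,0,0.36,0.208,-0.887,0,-0.25]]}}

```text
clock: 7.02
tool_pos: [0.4724, -0.1718, 0.2242]
tcp_rot: [0.681, 0.732, -0.0, -0.001]
contact_force: [0.5, 0.3, 0.3]
grip_width: 0.377
```

>>> {"fn": "play_rows", "kwargs": {"targets": [[0,0,0.36,0.208,-0.887,0,-0.25],[0,0,0.36,0.208,-0.887,0,-0.25],[0,0,0.36,0.208,-0.887,0,-0.25],[0,0,0.36,0.208,-0.887,0,-0.25],[0,0,0.36,0.208,-0.887,0,-0.25]]}}

```text
clock: 7.43
tool_pos: [0.5037, -0.3049, 0.2238]
tcp_rot: [0.634, 0.774, -0.0, -0.001]
contact_force: [0.5, 0.5, 0.2]
grip_width: 0.377
```

>>> {"fn": "play_rows", "kwargs": {"targets": [[0,0,0,0,0,0,-0.25],[0,0,0,0,0,-0.9,-0.25],[0,0,0,0,0,-0.9,-0.25],[0,0,0,0,0,-0.9,-0.25],[0,0,0,0,0,-0.1,-0.25]]}}

```text
clock: 7.85
tool_pos: [0.501, -0.3017, 0.1358]
tcp_rot: [0.634, 0.773, -0.001, -0.006]
contact_force: [-0.2, 0.1, -0.4]
grip_width: 0.373
```

>>> {"fn": "play_rows", "kwargs": {"targets": [[0,0,0,0,0,0,-0.25],[0,0,0,0,0,0,-1],[0,0,0,0,0,0,-1],[0,0,0,0,0,0,-1],[0,0,0,0,0,0,-1]]}}

```text
clock: 8.27
tool_pos: [0.5046, -0.3042, 0.1431]
tcp_rot: [0.634, 0.773, 0.0, 0.001]
contact_force: [-0.1, -0.0, 1.0]
grip_width: 0.111
```

>>> {"fn": "play_rows", "kwargs": {"targets": [[0,0,0,0,0,0,-1],[0,0,0,0,0,0,-1]]}}

```text
clock: 8.43
tool_pos: [0.5045, -0.3042, 0.1428]
tcp_rot: [0.634, 0.773, 0.0, 0.001]
contact_force: [-0.1, -0.4, 4.4]
grip_width: 0.084
```

>>> {"fn": "play_rows", "kwargs": {"targets": [[0,0,0,0,0,0.4,-1],[0,0,0,0,0,0.9,-1],[0,0,0,0,0,0.9,-1],[0,0,0,0,0,0.9,-1],[0,0,0,0,0,0.8,-1]]}}

```text
clock: 8.85
tool_pos: [0.5039, -0.3039, 0.2602]
tcp_rot: [0.634, 0.773, 0.0, 0.0]
contact_force: [0.1, -0.3, -1.4]
grip_width: 0.084
```

>>> {"fn": "play_rows", "kwargs": {"targets": [[0,0,-0.36,-0.06,0.879,0,-1],[0,0,-0.36,-0.06,0.879,0,-1],[0,0,-0.36,-0.06,0.879,0,-1],[0,0,-0.36,-0.06,0.879,0,-1],[0,0,-0.36,-0.06,0.879,0,-1]]}}

```text
clock: 9.27
tool_pos: [0.4945, -0.1709, 0.2585]
tcp_rot: [0.682, 0.731, -0.0, -0.0]
contact_force: [0.4, -0.2, -1.5]
grip_width: 0.086
```

>>> {"fn": "play_rows", "kwargs": {"targets": [[0,0,-0.36,-0.06,0.879,0,-1],[0,0,-0.36,-0.06,0.879,0,-1],[0,0,-0.36,-0.06,0.879,0,-1],[0,0,-0.36,-0.06,0.879,0,-1],[0,0,-0.36,-0.06,0.879,0,-1]]}}

```text
clock: 9.68
tool_pos: [0.4854, -0.039, 0.2586]
tcp_rot: [0.727, 0.687, -0.0, -0.0]
contact_force: [0.5, -0.3, -0.9]
grip_width: 0.084
```

>>> {"fn": "play_rows", "kwargs": {"targets": [[0,0,0,0,0,0,-1],[0,0,0,0,0,0,-1],[0,0,0,0,0,0,-1]]}}

```text
clock: 9.93
tool_pos: [0.486, -0.0406, 0.2587]
tcp_rot: [0.726, 0.688, -0.0, 0.0]
contact_force: [-1.0, -0.2, -1.2]
grip_width: 0.085
```

```bash
python3 - <<'E'
from v import *
view("h2"); print(C[1]-st["tool_pos"][:2])
E
```

```text
t 9.93 tcp [ 0.486  -0.0406  0.2587] jawaz -3.07 tilt [ 0.    -0.001 -1.   ] f [-1.04 -0.21 -1.24] w 0.085 q [-0.11  0.21  1.81 -0.    1.12 -0.05]
[ 6.01591366e-04 -5.76083458e-05]
```

View pics/h2_scene.png

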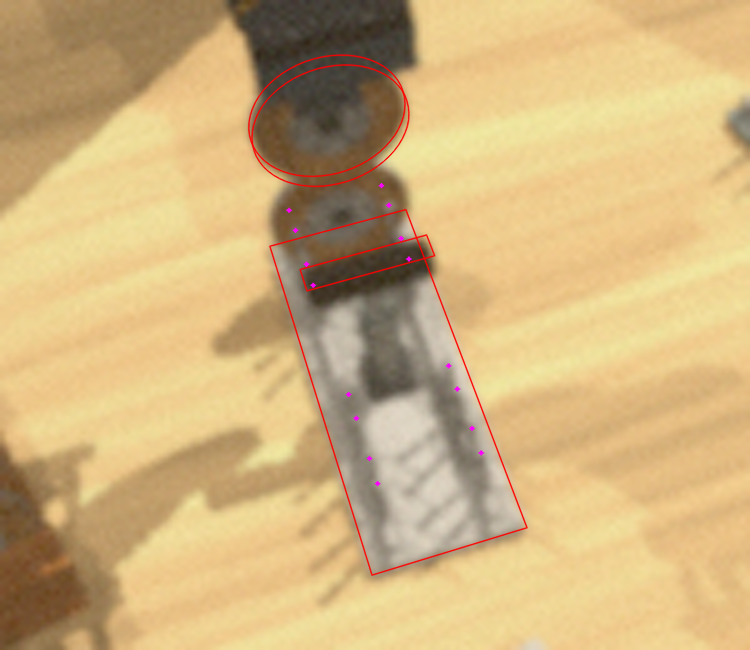

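>>> {"fn": "play_rows", "kwargs": {"targets": [[0,0,0,0.02,0,-0.7,-1],[0,0,0,0,0,-0.7,-1],[0,0,0,0,0,-0.6,-1],[0,0,0,0,0,-0.5,-1],[0,0,0,0,0,-0.4,-1]]}}

```text
clock: 10.45
tool_pos: [0.4862, -0.0413, 0.1703]
tcp_rot: [0.727, 0.687, -0.001, -0.001]
contact_force: [-0.4, -0.6, -0.6]
grip_width: 0.088
```

>>> {"fn": "play_rows", "kwargs": {"targets": [[0,0,0,0,0,-0.3,-1],[0,0,0,0,0,-0.3,-1],[0,0,0,0,0,-0.2,-1],[0,0,0,0,0,-0.13,-1],[0,0,0,0,0,0,-1]]}}

```text
clock: 10.87
tool_pos: [0.4867, -0.0405, 0.1434]
tcp_rot: [0.726, 0.688, -0.0, -0.0]
contact_force: [-0.1, 0.2, -1.2]
grip_width: 0.084
```

>>> {"fn": "play_rows", "kwargs": {"targets": [[0,0,0,0,0,-0.03,-1],[0,0,0,0,0,0,-1],[0,0,0,0,0,0,-0.25],[0,0,0,0,0,0,-0.25],[0,0,0,0,0,0,-0.25]]}}

```text
clock: 11.28
tool_pos: [0.4869, -0.0402, 0.1433]
tcp_rot: [0.726, 0.688, 0.0, 0.0]
contact_force: [-0.1, 0.5, -0.2]
grip_width: 0.271
```

>>> {"fn": "play_rows", "kwargs": {"targets": [[0,0,0,0,0,0.4,-0.25],[0,0,0,0,0,0.9,-0.25],[0,0,0,0,0,0.9,-0.25],[0,0,0,0,0,0.5,-0.25]]}}

```text
clock: 11.62
tool_pos: [0.4876, -0.0403, 0.2267]
tcp_rot: [0.726, 0.688, 0.001, 0.002]
contact_force: [-0.5, -0.1, -0.4]
grip_width: 0.373
```

```bash
python3 - <<'E'
from v import *
view("r2",False); print(B[2]+[.0015,-.001]-st["tool_pos"][:2])
E
```

```text
t 11.62 tcp [ 0.4876 -0.0403  0.2267] jawaz -3.11 tilt [ 0.004 -0.    -1.   ] f [-0.48 -0.13 -0.35] w 0.373 q [-0.11  0.24  1.86  0.    1.04 -0.05]
[ 0.06133777 -0.25554602]
```

View pics/r2_scene.png

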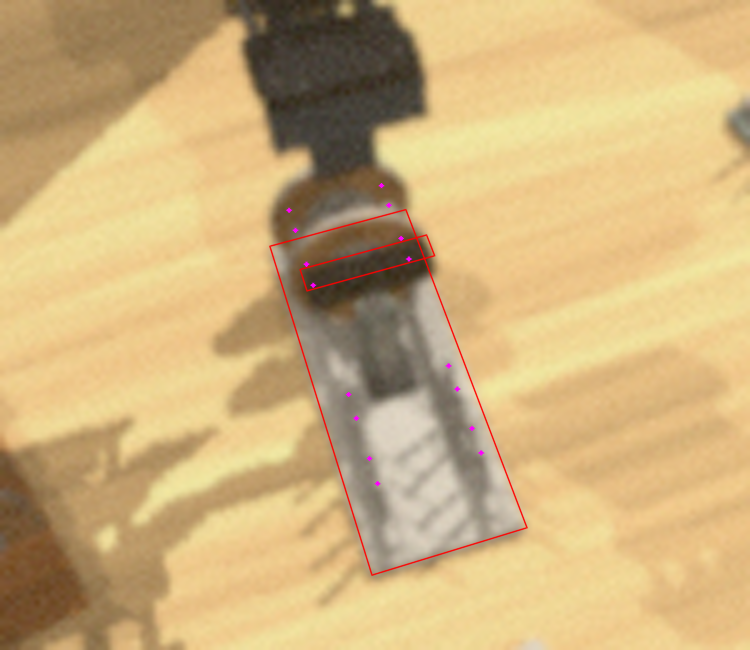

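>>> {"fn": "play_rows", "kwargs": {"targets": [[0,0,0.36,0.204,-0.852,0,-0.25],[0,0,0.36,0.204,-0.852,0,-0.25],[0,0,0.36,0.204,-0.852,0,-0.25],[0,0,0.36,0.204,-0.852,0,-0.25],[0,0,0.36,0.204,-0.852,0,-0.25]]}}

```text
clock: 12.13
tool_pos: [0.5168, -0.169, 0.2225]
tcp_rot: [0.681, 0.732, -0.0, -0.001]
contact_force: [0.4, 0.0, 0.1]
grip_width: 0.373
```

>>> {"fn": "play_rows", "kwargs": {"targets": [[0,0,0.36,0.204,-0.852,0,-0.25],[0,0,0.36,0.204,-0.852,0,-0.25],[0,0,0.36,0.204,-0.852,0,-0.25],[0,0,0.36,0.204,-0.852,0,-0.25],[0,0,0.36,0.204,-0.852,0,-0.25]]}}

```text
clock: 12.55
tool_pos: [0.5475, -0.2968, 0.2222]
tcp_rot: [0.634, 0.774, -0.0, -0.001]
contact_force: [-0.6, 0.2, 0.2]
grip_width: 0.376
```

>>> {"fn": "play_rows", "kwargs": {"targets": [[0,0,0,0,0,0,-0.25],[0,0,0,0,0,-0.8,-0.25],[0,0,0,0,0,-0.8,-0.25],[0,0,0,0,0,-0.7,-0.25],[0,0,0,0,0,-0.3,-0.25]]}}

```text
clock: 12.97
tool_pos: [0.5458, -0.2943, 0.1417]
tcp_rot: [0.634, 0.773, -0.001, -0.004]
contact_force: [-1.0, -0.7, -0.5]
grip_width: 0.375
```

>>> {"fn": "play_rows", "kwargs": {"targets": [[0,0,0,0,0,0,-0.25],[0,0,0,0,0,0,-1],[0,0,0,0,0,0,-1],[0,0,0,0,0,0,-1],[0,0,0,0,0,0,-1]]}}

```text
clock: 13.38
tool_pos: [0.5484, -0.2961, 0.1472]
tcp_rot: [0.634, 0.773, 0.0, 0.001]
contact_force: [0.4, 0.4, -0.1]
grip_width: 0.116
```

>>> {"fn": "play_rows", "kwargs": {"targets": [[0,0,0,0,0,0,-1],[0,0,0,0,0,0,-1]]}}

```text
clock: 13.55
tool_pos: [0.5482, -0.2961, 0.1469]
tcp_rot: [0.634, 0.773, 0.0, 0.001]
contact_force: [-1.2, 0.2, 3.0]
grip_width: 0.09
```

>>> {"fn": "play_rows", "kwargs": {"targets": [[0,0,0,0,0,0.3,-1],[0,0,0,0,0,0.9,-1],[0,0,0,0,0,0.9,-1],[0,0,0,0,0,0.9,-1],[0,0,0,0,0,0.8,-1]]}}

```text
clock: 13.97
tool_pos: [0.5477, -0.2958, 0.262]
tcp_rot: [0.634, 0.773, 0.0, 0.0]
contact_force: [0.3, 0.0, -1.0]
grip_width: 0.086
```

>>> {"fn": "play_rows", "kwargs": {"targets": [[0,0,-0.36,0.128,0.833,0,-1],[0,0,-0.36,0.128,0.833,0,-1],[0,0,-0.36,0.128,0.833,0,-1],[0,0,-0.36,0.128,0.833,0,-1],[0,0,-0.36,0.128,0.833,0,-1]]}}

```text
clock: 14.38
tool_pos: [0.5668, -0.1697, 0.2603]
tcp_rot: [0.682, 0.731, 0.0, -0.0]
contact_force: [-0.6, 0.2, -1.7]
grip_width: 0.09
```

>>> {"fn": "play_rows", "kwargs": {"targets": [[0,0,-0.36,0.128,0.833,0,-1],[0,0,-0.36,0.128,0.833,0,-1],[0,0,-0.36,0.128,0.833,0,-1],[0,0,-0.36,0.128,0.833,0,-1],[0,0,-0.36,0.128,0.833,0,-1]]}}

```text
clock: 14.8
tool_pos: [0.586, -0.0447, 0.2603]
tcp_rot: [0.727, 0.687, 0.0, -0.0]
contact_force: [0.3, 0.5, -0.5]
grip_width: 0.084
```

>>> {"fn": "play_rows", "kwargs": {"targets": [[0,0,0,0,0,0,-1],[0,0,0,0,0,0,-1],[0,0,0,0,0,0,-1]]}}

```text
clock: 15.05
tool_pos: [0.586, -0.0462, 0.2601]
tcp_rot: [0.726, 0.688, -0.0, 0.0]
contact_force: [0.7, 0.3, -0.6]
grip_width: 0.091
```

```bash
python3 - <<'E'
from v import *
view("h3"); print(C[2]-st["tool_pos"][:2])
E
```

```text
t 15.05 tcp [ 0.586  -0.0462  0.2601] jawaz -3.08 tilt [-0.    -0.001 -1.   ] f [ 0.74  0.31 -0.58] w 0.091 q [-0.1   0.36  1.59 -0.    1.2  -0.04]
[ 0.00041113 -0.00014617]
```

View pics/h3_scene.png

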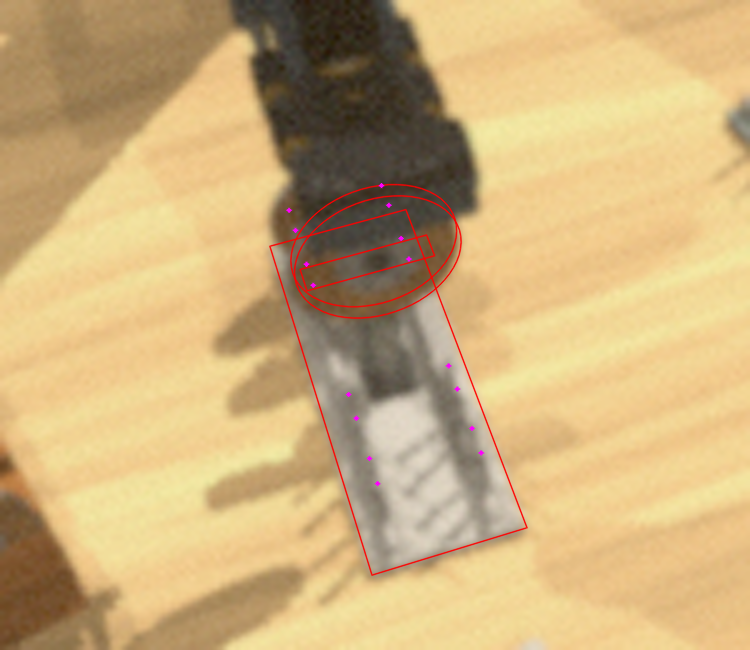

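View pics/h3_top.png

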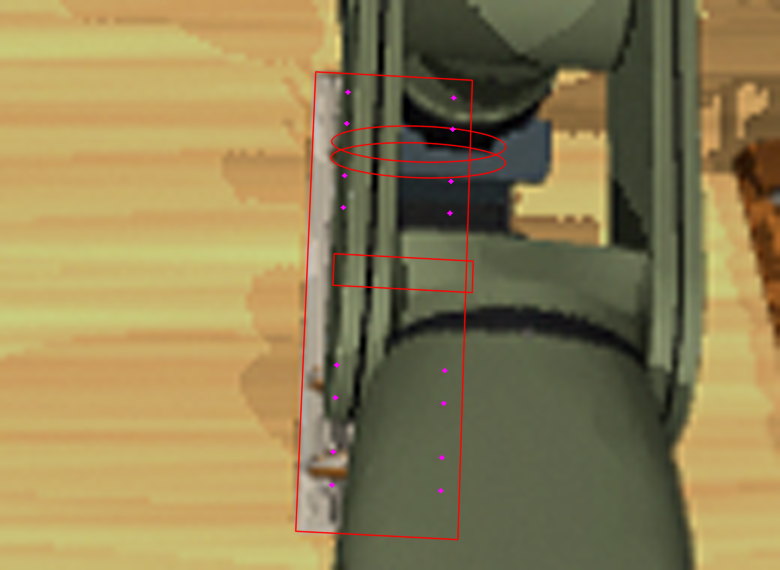

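>>> {"fn": "play_rows", "kwargs": {"targets": [[0,0,-0.03,0.015,0,-0.7,-1],[0,0,0,0,0,-0.7,-1],[0,0,0,0,0,-0.6,-1],[0,0,0,0,0,-0.5,-1],[0,0,0,0,0,-0.4,-1]]}}

```text
clock: 15.57
tool_pos: [0.586, -0.0471, 0.1715]
tcp_rot: [0.727, 0.686, -0.001, -0.001]
contact_force: [-0.0, 1.0, -1.4]
grip_width: 0.087
```

>>> {"fn": "play_rows", "kwargs": {"targets": [[0,0,0,0,0,-0.3,-1],[0,0,0,0,0,-0.3,-1],[0,0,0,0,0,-0.2,-1],[0,0,0,0,0,-0.05,-1],[0,0,0,0,0,0,-1]]}}

```text
clock: 15.98
tool_pos: [0.5868, -0.0463, 0.1476]
tcp_rot: [0.727, 0.687, 0.0, 0.0]
contact_force: [-0.3, -0.6, -1.5]
grip_width: 0.084
```

>>> {"fn": "play_rows", "kwargs": {"targets": [[0,0,0,0,0,-0.03,-1],[0,0,0,0,0,0,-1],[0,0,0,0,0,0,-0.25],[0,0,0,0,0,0,-0.25],[0,0,0,0,0,0,-0.25]]}}

```text
clock: 16.4
tool_pos: [0.5868, -0.0458, 0.1466]
tcp_rot: [0.727, 0.687, 0.0, 0.0]
contact_force: [-0.2, 0.2, 0.9]
grip_width: 0.273
```

>>> {"fn": "play_rows", "kwargs": {"targets": [[0,0,0,0,0,0.4,-0.25],[0,0,0,0,0,0.9,-0.25],[0,0,0,0,0,0.9,-0.25],[0,0,0,0,0,0.4,-0.25]]}}

```text
clock: 16.73
tool_pos: [0.588, -0.0459, 0.2278]
tcp_rot: [0.727, 0.687, 0.002, 0.002]
contact_force: [0.1, 0.4, 0.9]
grip_width: 0.378
```

```bash
python3 - <<'E'
from v import *
view("r3",False); print(B[3]+[.001,-.0015]-st["tool_pos"][:2])
E
```

```text
t 16.73 tcp [ 0.588  -0.0459  0.2278] jawaz -3.23 tilt [ 0.005 -0.    -1.   ] f [0.08 0.35 0.92] w 0.378 q [-0.1   0.39  1.63  0.    1.12 -0.04]
[ 0.0046346  -0.24186195]
```

View pics/r3_scene.png

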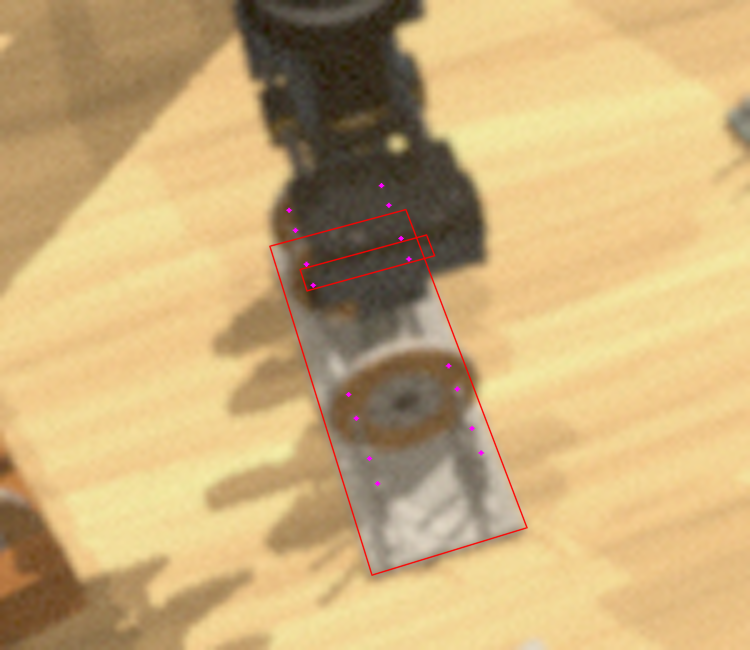

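Seated upright. Fourth disc: delta (0.0046, -0.2419).

>>> {"fn": "play_rows", "kwargs": {"targets": [[0,0,0.36,0.015,-0.806,0,-0.25],[0,0,0.36,0.015,-0.806,0,-0.25],[0,0,0.36,0.015,-0.806,0,-0.25],[0,0,0.36,0.015,-0.806,0,-0.25],[0,0,0.36,0.015,-0.806,0,-0.25]]}}

```text
clock: 17.25
tool_pos: [0.5883, -0.1676, 0.2227]
tcp_rot: [0.682, 0.732, -0.001, -0.001]
contact_force: [0.6, 0.4, -0.5]
grip_width: 0.372
```

>>> {"fn": "play_rows", "kwargs": {"targets": [[0,0,0.36,0.015,-0.806,0,-0.25],[0,0,0.36,0.015,-0.806,0,-0.25],[0,0,0.36,0.015,-0.806,0,-0.25],[0,0,0.36,0.015,-0.806,0,-0.25],[0,0,0.36,0.015,-0.806,0,-0.25]]}}

```text
clock: 17.67
tool_pos: [0.5906, -0.2886, 0.2225]
tcp_rot: [0.634, 0.773, -0.0, -0.001]
contact_force: [0.9, -0.4, -0.1]
grip_width: 0.369
```

>>> {"fn": "play_rows", "kwargs": {"targets": [[0,0,0,0,0,0,-0.25],[0,0,0,0,0,-0.8,-0.25],[0,0,0,0,0,-0.8,-0.25],[0,0,0,0,0,-0.7,-0.25],[0,0,0,0,0,-0.3,-0.25]]}}

```text
clock: 18.08
tool_pos: [0.5892, -0.2862, 0.1419]
tcp_rot: [0.635, 0.773, -0.001, -0.004]
contact_force: [-0.1, 0.5, -0.7]
grip_width: 0.378
```

>>> {"fn": "play_rows", "kwargs": {"targets": [[0,0,0,0,0,0,-0.25],[0,0,0,0,0,0,-1],[0,0,0,0,0,0,-1],[0,0,0,0,0,0,-1],[0,0,0,0,0,0,-1]]}}

```text
clock: 18.5
tool_pos: [0.5918, -0.2879, 0.1479]
tcp_rot: [0.635, 0.773, 0.0, 0.001]
contact_force: [0.5, 0.1, 0.2]
grip_width: 0.111
```

>>> {"fn": "play_rows", "kwargs": {"targets": [[0,0,0,0,0,0,-1],[0,0,0,0,0,0,-1],[0,0,0,0,0,0,-1]]}}

```text
clock: 18.75
tool_pos: [0.5918, -0.2879, 0.1477]
tcp_rot: [0.635, 0.773, 0.0, 0.001]
contact_force: [0.1, 0.4, 4.0]
grip_width: 0.086
```

>>> {"fn": "play_rows", "kwargs": {"targets": [[0,0,0,0,0,0.3,-1],[0,0,0,0,0,0.9,-1],[0,0,0,0,0,0.9,-1],[0,0,0,0,0,0.9,-1],[0,0,0,0,0,0.8,-1]]}}

```text
clock: 19.17
tool_pos: [0.5909, -0.2877, 0.2621]
tcp_rot: [0.635, 0.773, -0.0, -0.0]
contact_force: [0.3, 1.4, -1.2]
grip_width: 0.088
```

>>> {"fn": "play_rows", "kwargs": {"targets": [[0,0,-0.36,0.132,0.797,0,-1],[0,0,-0.36,0.132,0.797,0,-1],[0,0,-0.36,0.132,0.797,0,-1],[0,0,-0.36,0.132,0.797,0,-1],[0,0,-0.36,0.132,0.797,0,-1]]}}

```text
clock: 19.58
tool_pos: [0.6106, -0.1671, 0.2604]
tcp_rot: [0.683, 0.731, -0.0, -0.001]
contact_force: [-0.2, 0.8, -1.7]
grip_width: 0.084
```

>>> {"fn": "play_rows", "kwargs": {"targets": [[0,0,-0.36,0.132,0.797,0,-1],[0,0,-0.36,0.132,0.797,0,-1],[0,0,-0.36,0.132,0.797,0,-1],[0,0,-0.36,0.132,0.797,0,-1],[0,0,-0.36,0.132,0.797,0,-1]]}}

```text
clock: 20.0
tool_pos: [0.6304, -0.0475, 0.2604]
tcp_rot: [0.727, 0.686, -0.0, -0.0]
contact_force: [0.3, 0.3, -1.1]
grip_width: 0.086
```

>>> {"fn": "play_rows", "kwargs": {"targets": [[0,0,0,0,0,0,-1],[0,0,0,0,0,0,-1],[0,0,0,0,0,0,-1]]}}

```text
clock: 20.25
tool_pos: [0.6305, -0.0489, 0.2603]
tcp_rot: [0.727, 0.687, -0.001, -0.0]
contact_force: [0.9, 0.4, -0.7]
grip_width: 0.084
```

```bash
python3 - <<'E'
from v import *
view("h4"); print(C[3]-st["tool_pos"][:2])
E
```

```text
t 20.25 tcp [ 0.6305 -0.0489  0.2603] jawaz -3.2 tilt [-0.001 -0.001 -1.   ] f [ 0.91  0.36 -0.71] w 0.084 q [-0.1   0.43  1.47 -0.    1.24 -0.04]
[8.89975681e-04 6.61021462e-05]
```

View pics/h4_scene.png

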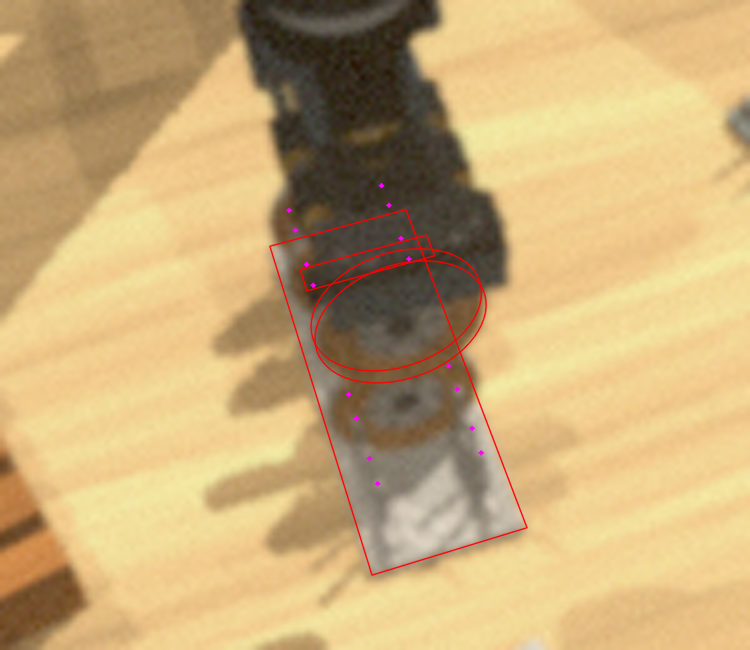

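View pics/h4_top.png

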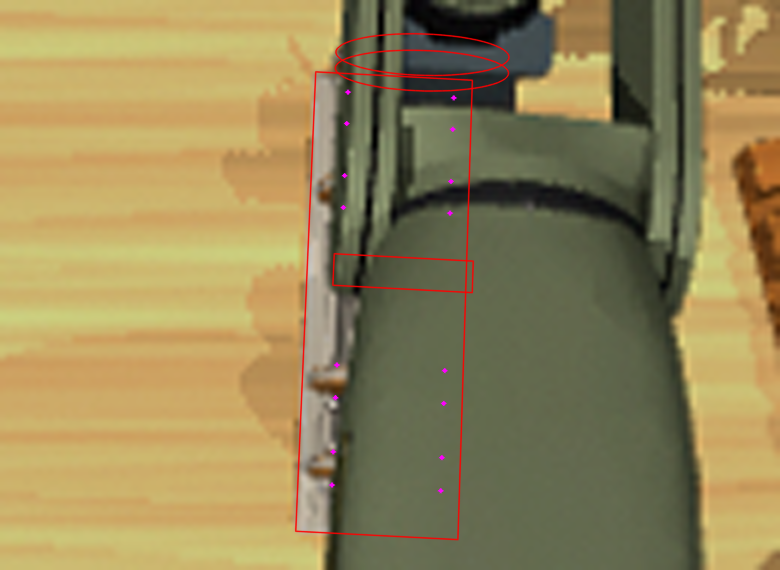

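>>> {"fn": "play_rows", "kwargs": {"targets": [[0,0,0,0.02,0,-0.7,-1],[0,0,0,0,0,-0.7,-1],[0,0,0,0,0,-0.6,-1],[0,0,0,0,0,-0.5,-1],[0,0,0,0,0,-0.4,-1]]}}

```text
clock: 20.77
tool_pos: [0.6307, -0.0498, 0.172]
tcp_rot: [0.727, 0.686, -0.001, -0.001]
contact_force: [-0.3, 0.2, -2.3]
grip_width: 0.088
```

>>> {"fn": "play_rows", "kwargs": {"targets": [[0,0,0,0,0,-0.3,-1],[0,0,0,0,0,-0.3,-1],[0,0,0,0,0,-0.2,-1],[0,0,0,0,0,-0.03,-1],[0,0,0,0,0,0,-1]]}}

```text
clock: 21.18
tool_pos: [0.6315, -0.0489, 0.1486]
tcp_rot: [0.727, 0.687, 0.0, 0.0]
contact_force: [0.9, 0.0, -1.1]
grip_width: 0.093
```

>>> {"fn": "play_rows", "kwargs": {"targets": [[0,0,0,0,0,-0.03,-1],[0,0,0,0,0,0,-1],[0,0,0,0,0,0,-0.25],[0,0,0,0,0,0,-0.25],[0,0,0,0,0,0,-0.25]]}}

```text
clock: 21.6
tool_pos: [0.6316, -0.0486, 0.1481]
tcp_rot: [0.727, 0.687, 0.0, 0.0]
contact_force: [0.3, -0.3, 0.4]
grip_width: 0.273
```

>>> {"fn": "play_rows", "kwargs": {"targets": [[0,0,0,0,0,0.4,-0.25],[0,0,0,0,0,0.9,-0.25],[0,0,0,0,0,0.9,-0.25],[0,0,0,0,0,0.4,-0.25]]}}

```text
clock: 21.93
tool_pos: [0.6327, -0.0487, 0.2294]
tcp_rot: [0.727, 0.687, 0.002, 0.002]
contact_force: [0.3, -0.5, 0.4]
grip_width: 0.376
```

```bash
python3 - <<'E'
from v import *
view("r4",False); print(d["car"][:2]-st["tool_pos"][:2])
E
```

```text
t 21.93 tcp [ 0.6327 -0.0487  0.2294] jawaz -3.23 tilt [ 0.006 -0.    -1.   ] f [ 0.33 -0.49  0.36] w 0.376 q [-0.09  0.45  1.52  0.    1.16 -0.04]
[-0.09612193  0.00521242]
```

View pics/r4_scene.png

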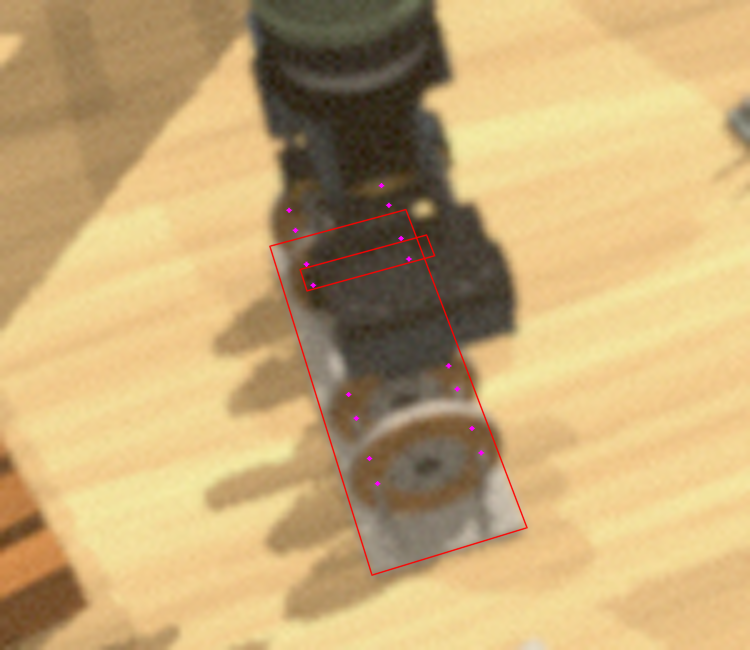

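>>> {"fn": "play_rows", "kwargs": {"targets": [[0,0,0,-0.8,0.043,0,-0.25],[0,0,0,-0.8,0.043,0,-0.25],[0,0,0,-0.8,0.043,0,-0.25],[0,0,0,-0.78,0.043,0,-0.25],[0,0,0,0,0,0,-0.25]]}}

```text
clock: 22.45
tool_pos: [0.5309, -0.043, 0.2241]
tcp_rot: [0.727, 0.687, -0.002, -0.003]
contact_force: [-0.9, 0.1, -1.1]
grip_width: 0.377
```

>>> {"fn": "play_rows", "kwargs": {"targets": [[0,0,0,0,0,0,-0.25],[0,0,0,0,0,0,-0.25],[0,0,0,0,0,0,-0.25]]}}

```text
clock: 22.7
tool_pos: [0.5369, -0.0435, 0.2253]
tcp_rot: [0.727, 0.687, 0.0, 0.0]
contact_force: [0.5, -0.2, 0.4]
grip_width: 0.375
```

```bash
python3 - <<'E'
from v import *
view("h5",False); print(d["car"][:2]-st["tool_pos"][:2])
E
```

```text
t 22.7 tcp [ 0.5369 -0.0435  0.2253] jawaz -3.23 tilt [ 0. -0. -1.] f [ 0.52 -0.24  0.37] w 0.375 q [-0.1   0.32  1.75  0.    1.08 -0.05]
[-3.42004078e-04  6.83372283e-05]
```

View pics/h5_scene.png

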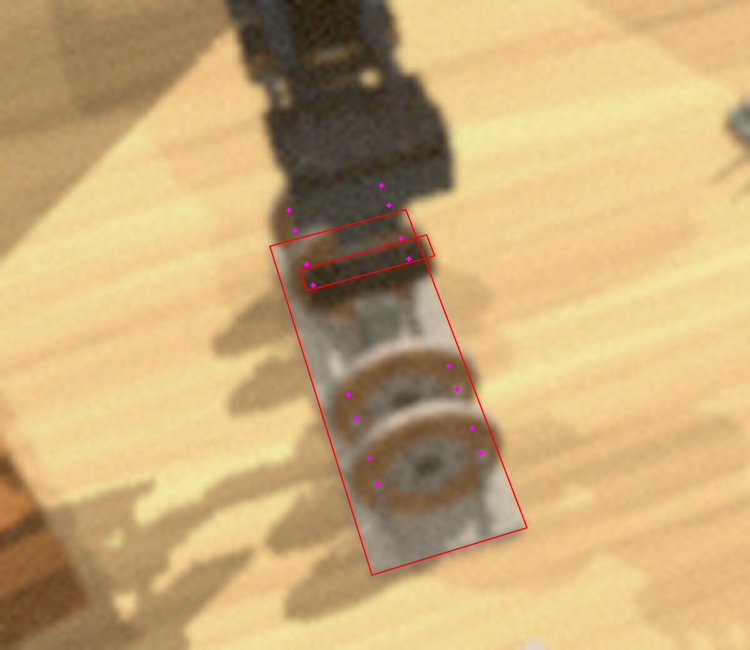

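>>> {"fn": "play_rows", "kwargs": {"targets": [[0,0,0,0,0,-0.6,-0.25],[0,0,0,0,0,-0.7,-0.25],[0,0,0,0,0,-0.6,-0.25],[0,0,0,0,0,-0.4,-0.25],[0,0,0,0,0,0,-0.25]]}}

```text
clock: 23.22
tool_pos: [0.535, -0.0434, 0.1539]
tcp_rot: [0.727, 0.687, -0.002, -0.002]
contact_force: [0.2, 0.1, 0.5]
grip_width: 0.381
```

>>> {"fn": "play_rows", "kwargs": {"targets": [[0,0,0,0,0,0,-0.25],[0,0,0,0,0,0,-1],[0,0,0,0,0,0,-1],[0,0,0,0,0,0,-1],[0,0,0,0,0,0,-1]]}}

```text
clock: 23.63
tool_pos: [0.536, -0.0435, 0.1576]
tcp_rot: [0.727, 0.687, 0.0, 0.0]
contact_force: [-2.0, -1.2, 4.9]
grip_width: 0.173
```

>>> {"fn": "play_rows", "kwargs": {"targets": [[0,0,0,0,0,0,-1],[0,0,0,0,0,0,-1]], "grip_force": 45}}

```text
clock: 23.8
tool_pos: [0.536, -0.0435, 0.1576]
tcp_rot: [0.727, 0.687, 0.0, 0.0]
contact_force: [-1.8, 0.3, 5.1]
grip_width: 0.173
```

>>> {"fn": "play_rows", "kwargs": {"targets": [[0,0,0,0,0,0.2,-1],[0,0,0,0,0,0.2,-1],[0,0,0,0,0,0.2,-1],[0,0,0,0,0,0.2,-1],[0,0,0,0,0,0.2,-1]]}}

```text
clock: 24.22
tool_pos: [0.536, -0.0435, 0.1869]
tcp_rot: [0.727, 0.687, -0.0, -0.0]
contact_force: [1.0, -0.9, -4.7]
grip_width: 0.175
```

>>> {"fn": "play_rows", "kwargs": {"targets": [[0,0,0,0,0,0.15,-1],[0,0,0,0,0,0.15,-1],[0,0,0,0,0,0.1,-1],[0,0,0,0,0,0.1,-1],[0,0,0,0,0,0.1,-1]]}}

```text
clock: 24.63
tool_pos: [0.5354, -0.0434, 0.2043]
tcp_rot: [0.727, 0.687, -0.001, -0.001]
contact_force: [0.7, 1.0, -8.6]
grip_width: 0.172
```

>>> {"fn": "play_rows", "kwargs": {"targets": [[0,0,0,0,0,0.15,-1],[0,0,0,0,0,0.15,-1],[0,0,0,0,0,0.15,-1],[0,0,0,0,0,0.15,-1],[0,0,0,0,0,0.15,-1]]}}

```text
clock: 25.05
tool_pos: [0.536, -0.0435, 0.2277]
tcp_rot: [0.727, 0.687, 0.0, 0.0]
contact_force: [0.9, -1.1, -7.9]
grip_width: 0.176
```

>>> {"fn": "play_rows", "kwargs": {"targets": [[0,0,0,0,0,0.2,-1],[0,0,0,0,0,0.2,-1],[0,0,0,0,0,0.2,-1],[0,0,0,0,0,0.2,-1],[0,0,0,0,0,0.2,-1]]}}

```text
clock: 25.47
tool_pos: [0.536, -0.0435, 0.2579]
tcp_rot: [0.727, 0.687, 0.0, 0.0]
contact_force: [0.8, 0.1, -9.2]
grip_width: 0.171
```

```bash
python3 - <<'E'
from v import *
view("L1",False)
E
```

```text
t 25.47 tcp [ 0.536  -0.0435  0.2579] jawaz -3.23 tilt [ 0. -0. -1.] f [ 0.75  0.14 -9.24] w 0.171 q [-0.1   0.29  1.7   0.    1.15 -0.05]
```

View pics/L1_scene.png

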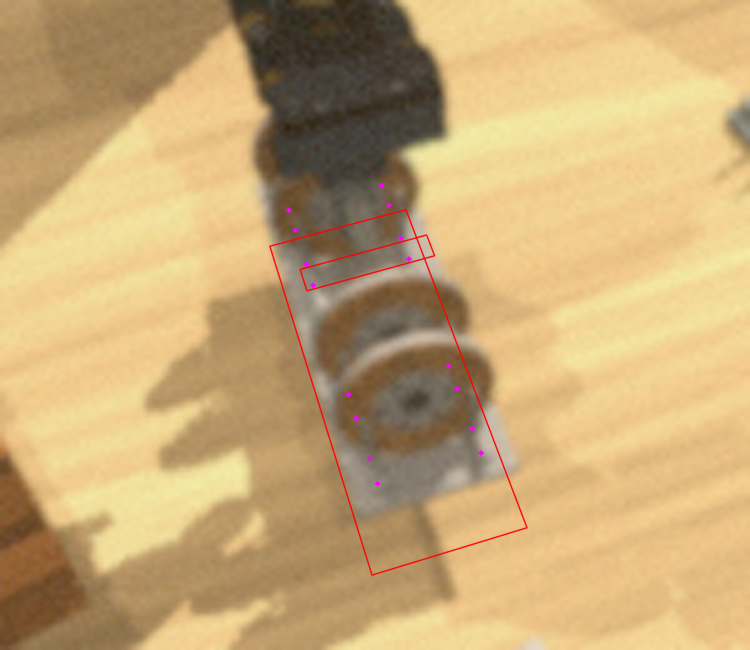

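>>> {"fn": "play_rows", "kwargs": {"targets": [[0,0,0,0,0,0,-1],[0,0,0,0,0,0,-1],[0,0,0,0,0,0,-1],[0,0,0,0,0,0,-1],[0,0,0,0,0,0,-1]]}}

```text
clock: 25.98
tool_pos: [0.5359, -0.0435, 0.2568]
tcp_rot: [0.727, 0.687, -0.0, -0.0]
contact_force: [0.3, -0.2, -8.6]
grip_width: 0.17
```

>>> {"fn": "play_rows", "kwargs": {"targets": [[0,0,0,0,0,0,-1],[0,0,0,0,0,0,-1],[0,0,0,0,0,0,-1],[0,0,0,0,0,0,-1],[0,0,0,0,0,0,-1]]}}

```text
clock: 26.4
tool_pos: [0.536, -0.0435, 0.2572]
tcp_rot: [0.727, 0.687, 0.0, 0.0]
contact_force: [-0.4, 0.9, -8.2]
grip_width: 0.17
```

>>> {"fn": "play_rows", "kwargs": {"targets": [[0,0,0,0,0,0,-1],[0,0,0,0,0,0,-1],[0,0,0,0,0,0,-1],[0,0,0,0,0,0,-1],[0,0,0,0,0,0,-1]]}}

```text
clock: 26.82
tool_pos: [0.536, -0.0435, 0.2572]
tcp_rot: [0.727, 0.687, 0.0, 0.0]
contact_force: [0.0, -0.3, -8.7]
grip_width: 0.17
```

>>> {"fn": "play_rows", "kwargs": {"targets": [[0,0,0,0,0,0,-1],[0,0,0,0,0,0,-1],[0,0,0,0,0,0,-1],[0,0,0,0,0,0,-1],[0,0,0,0,0,0,-1]]}}

```text
clock: 27.23
tool_pos: [0.536, -0.0435, 0.2572]
tcp_rot: [0.727, 0.687, 0.0, 0.0]
contact_force: [0.6, 0.4, -7.9]
grip_width: 0.173
```

>>> {"fn": "play_rows", "kwargs": {"targets": [[0,0,0,0,0,0,-1],[0,0,0,0,0,0,-1],[0,0,0,0,0,0,-1],[0,0,0,0,0,0,-1],[0,0,0,0,0,0,-1]]}}

```text
clock: 27.65
tool_pos: [0.536, -0.0435, 0.2572]
tcp_rot: [0.727, 0.687, 0.0, 0.0]
contact_force: [0.4, 0.2, -8.2]
grip_width: 0.171
```

>>> {"fn": "play_rows", "kwargs": {"targets": [[0,0,0,0,0,0,-1],[0,0,0,0,0,0,-1],[0,0,0,0,0,0,-1],[0,0,0,0,0,0,-1],[0,0,0,0,0,0,-1]]}}

```text
clock: 28.07
tool_pos: [0.536, -0.0435, 0.2572]
tcp_rot: [0.727, 0.687, 0.0, 0.0]
contact_force: [-0.1, 0.7, -8.1]
grip_width: 0.169
```

>>> {"fn": "play_rows", "kwargs": {"targets": [[0,0,0,0,0,0,-1],[0,0,0,0,0,0,-1],[0,0,0,0,0,0,-1],[0,0,0,0,0,0,-1],[0,0,0,0,0,0,-1]]}}

```text
clock: 28.48
tool_pos: [0.536, -0.0435, 0.2572]
tcp_rot: [0.727, 0.687, 0.0, 0.0]
contact_force: [-0.6, 0.3, -8.2]
grip_width: 0.173
```

>>> {"fn": "play_rows", "kwargs": {"targets": [[0,0,0,0,0,0,-1],[0,0,0,0,0,0,-1],[0,0,0,0,0,0,-1],[0,0,0,0,0,0,-1],[0,0,0,0,0,0,-1]]}}

```text
clock: 28.9
tool_pos: [0.536, -0.0435, 0.2572]
tcp_rot: [0.727, 0.687, 0.0, 0.0]
contact_force: [-0.2, 0.3, -8.7]
grip_width: 0.173
```

>>> {"fn": "play_rows", "kwargs": {"targets": [[0,0,0,0,0,0,-1],[0,0,0,0,0,0,-1],[0,0,0,0,0,0,-1],[0,0,0,0,0,0,-1],[0,0,0,0,0,0,-1]]}}

```text
clock: 29.32
tool_pos: [0.536, -0.0435, 0.2572]
tcp_rot: [0.727, 0.687, 0.0, 0.0]
contact_force: [-0.5, -0.5, -8.3]
grip_width: 0.17
```

>>> {"fn": "play_rows", "kwargs": {"targets": [[0,0,0,0,0,0,-1],[0,0,0,0,0,0,-1],[0,0,0,0,0,0,-1],[0,0,0,0,0,0,-1],[0,0,0,0,0,0,-1]]}}

```text
clock: 29.73
tool_pos: [0.536, -0.0435, 0.2572]
tcp_rot: [0.727, 0.687, 0.0, 0.0]
contact_force: [0.6, -0.0, -8.3]
grip_width: 0.171
```

```bash
python3 - <<'E'
from v import *
view("L2",False)
import cv2
print(np.abs(cv2.imread("pics/L1_scene.png").astype(float)-cv2.imread("pics/L2_scene.png")).mean())
E
```

```text
t 29.73 tcp [ 0.536  -0.0435  0.2572] jawaz -3.23 tilt [ 0. -0. -1.] f [ 0.6  -0.03 -8.26] w 0.171 q [-0.1   0.29  1.71 -0.    1.15 -0.05]
3.4662010256410256
```

View pics/L2_scene.png

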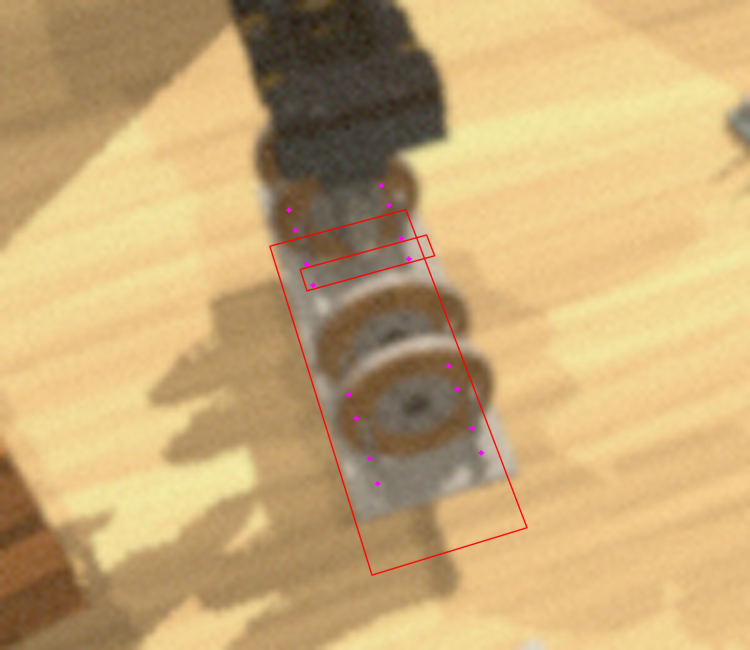

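>>> {"fn": "play_rows", "kwargs": {"targets": [[0,0,0,0,0,-0.2,-1],[0,0,0,0,0,-0.25,-1],[0,0,0,0,0,-0.25,-1],[0,0,0,0,0,-0.25,-1],[0,0,0,0,0,-0.2,-1]]}}

```text
clock: 30.25
tool_pos: [0.5355, -0.0434, 0.2211]
tcp_rot: [0.727, 0.687, -0.001, -0.001]
contact_force: [0.3, 0.3, -8.6]
grip_width: 0.177
```

>>> {"fn": "play_rows", "kwargs": {"targets": [[0,0,0,0,0,-0.12,-1],[0,0,0,0,0,-0.1,-1],[0,0,0,0,0,-0.1,-1],[0,0,0,0,0,-0.1,-1],[0,0,0,0,0,-0.1,-1]]}}

```text
clock: 30.67
tool_pos: [0.5362, -0.0435, 0.2071]
tcp_rot: [0.727, 0.687, 0.0, 0.0]
contact_force: [-0.1, -1.1, -8.0]
grip_width: 0.174
```

>>> {"fn": "play_rows", "kwargs": {"targets": [[0,0,0,0,0,-0.15,-1],[0,0,0,0,0,-0.2,-1],[0,0,0,0,0,-0.2,-1],[0,0,0,0,0,-0.2,-1],[0,0,0,0,0,-0.2,-1]]}}

```text
clock: 31.08
tool_pos: [0.5364, -0.0435, 0.1784]
tcp_rot: [0.727, 0.687, 0.0, 0.001]
contact_force: [0.3, 0.8, -3.6]
grip_width: 0.171
```

>>> {"fn": "play_rows", "kwargs": {"targets": [[0,0,0,0,0,-0.2,-1],[0,0,0,0,0,-0.2,-1],[0,0,0,0,0,-0.15,-1],[0,0,0,0,0,-0.1,-1],[0,0,0,0,0,0,-1]]}}

```text
clock: 31.5
tool_pos: [0.5364, -0.0435, 0.1589]
tcp_rot: [0.727, 0.687, 0.0, 0.0]
contact_force: [0.9, -0.9, -1.2]
grip_width: 0.173
```

>>> {"fn": "play_rows", "kwargs": {"targets": [[0,0,0,0,0,-0.045,-1],[0,0,0,0,0,0,-1],[0,0,0,0,0,0,-0.25],[0,0,0,0,0,0,-0.25],[0,0,0,0,0,0,-0.25]]}}

```text
clock: 31.92
tool_pos: [0.5359, -0.0435, 0.158]
tcp_rot: [0.727, 0.687, 0.0, 0.0]
contact_force: [-0.4, 0.2, -0.8]
grip_width: 0.358
```

>>> {"fn": "play_rows", "kwargs": {"targets": [[0,0,0,0,0,0.3,-0.25],[0,0,0,0,0,0.8,-0.25],[0,0,0,0,0,0.9,-0.25],[0,0,0,0,0,0.3,-0.25],[0,0,0,0,0,0,-0.25]]}}

```text
clock: 32.33
tool_pos: [0.5373, -0.0436, 0.2298]
tcp_rot: [0.727, 0.687, 0.002, 0.002]
contact_force: [0.7, 1.0, -0.1]
grip_width: 0.375
```

```bash
python3 - <<'E'
from v import *
view("r5",False); print(C[0]-st["tool_pos"][:2])
E
```

```text
t 32.33 tcp [ 0.5373 -0.0436  0.2298] jawaz -3.23 tilt [ 0.007 -0.001 -1.   ] f [ 0.71  1.03 -0.12] w 0.375 q [-0.1   0.31  1.75  0.    1.08 -0.05]
[-0.0956524   0.00556408]
```

View pics/r5_scene.png

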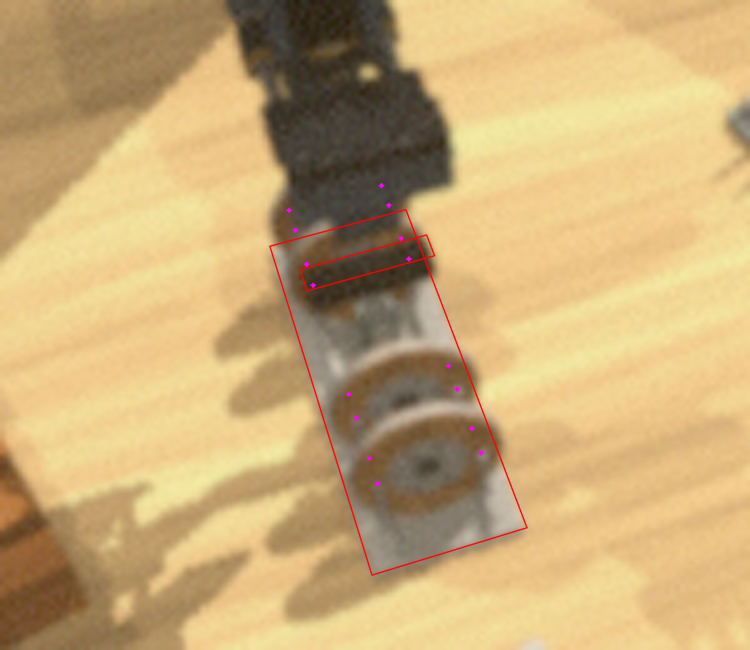

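View pics/r5_top.png

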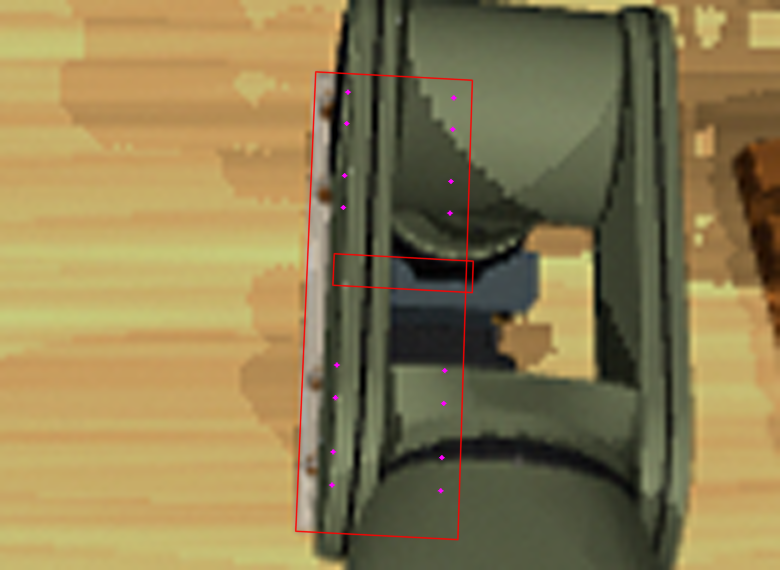

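>>> {"fn": "play_rows", "kwargs": {"targets": [[0,0,0,-0.8,0.045,0,-0.25],[0,0,0,-0.8,0.045,0,-0.25],[0,0,0,-0.8,0.045,0,-0.25],[0,0,0,-0.76,0.045,0,-0.25],[0,0,0,0,0,0,-0.25]]}}

```text
clock: 32.85
tool_pos: [0.4358, -0.0376, 0.2247]
tcp_rot: [0.727, 0.687, -0.003, -0.003]
contact_force: [-1.0, -0.3, -0.3]
grip_width: 0.374
```

>>> {"fn": "play_rows", "kwargs": {"targets": [[0,0,0,0,0,0,-0.25],[0,0,0,0,0,0,-0.25],[0,0,0,0,0,0,-0.25]], "grip_force": 30}}

```text
clock: 33.1
tool_pos: [0.442, -0.0382, 0.2263]
tcp_rot: [0.727, 0.687, -0.0, -0.0]
contact_force: [0.8, 0.7, 1.2]
grip_width: 0.375
```

```bash
python3 - <<'E'
from v import *
view("h6",False); print(C[0]-st["tool_pos"][:2])
E
```

```text
t 33.1 tcp [ 0.442  -0.0382  0.2263] jawaz -3.24 tilt [-0.  0. -1.] f [0.78 0.74 1.18] w 0.375 q [-0.11  0.17  1.95  0.    1.02 -0.06]
[-3.39161547e-04  9.67259568e-05]
```

View pics/h6_scene.png

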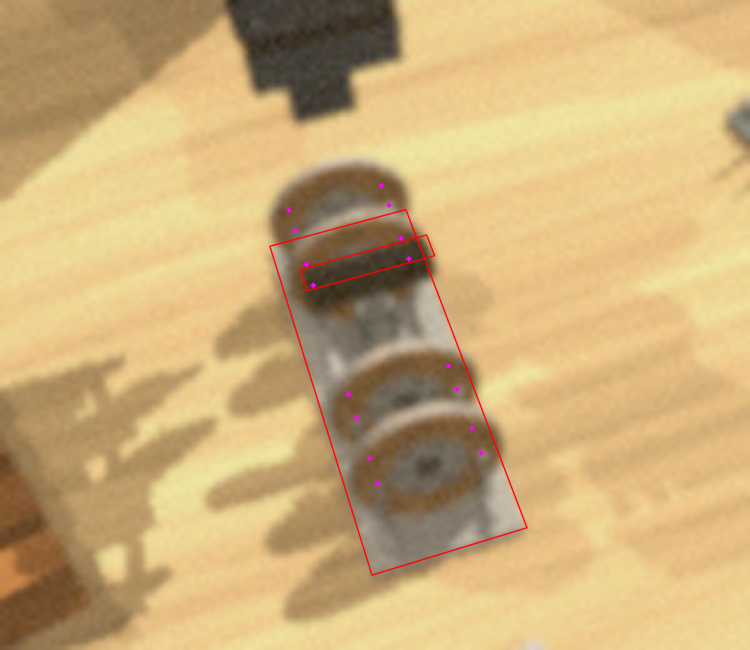

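All four upright, carrier unmoved. Descend and grip.

>>> {"fn": "play_rows", "kwargs": {"targets": [[0,0,0,0,0,-0.7,-0.25],[0,0,0,0,0,-0.8,-0.25],[0,0,0,0,0,-0.7,-0.25],[0,0,0,0,0,-0.5,-0.25],[0,0,0,0,0,0,-0.25]]}}

```text
clock: 33.62
tool_pos: [0.4399, -0.0379, 0.143]
tcp_rot: [0.727, 0.687, -0.002, -0.002]
contact_force: [-0.4, 0.3, -0.7]
grip_width: 0.37
```

>>> {"fn": "play_rows", "kwargs": {"targets": [[0,0,0,0,0,0,-0.25],[0,0,0,0,0,0,-1],[0,0,0,0,0,0,-1],[0,0,0,0,0,0,-1],[0,0,0,0,0,0,-1]]}}

```text
clock: 34.03
tool_pos: [0.4417, -0.0381, 0.1465]
tcp_rot: [0.727, 0.687, 0.001, 0.001]
contact_force: [0.8, -0.5, -0.3]
grip_width: 0.116
```

>>> {"fn": "play_rows", "kwargs": {"targets": [[0,0,0,0,0,0,-1],[0,0,0,0,0,0,-1],[0,0,0,0,0,0,-1]]}}

```text
clock: 34.28
tool_pos: [0.4416, -0.0381, 0.1463]
tcp_rot: [0.727, 0.687, 0.0, 0.001]
contact_force: [-0.6, -1.0, 4.8]
grip_width: 0.085
```

>>> {"fn": "play_rows", "kwargs": {"targets": [[0,0,0,0,0,0.3,-1],[0,0,0,0,0,0.9,-1],[0,0,0,0,0,0.9,-1],[0,0,0,0,0,0.9,-1],[0,0,0,0,0,0.8,-1]]}}

```text
clock: 34.7
tool_pos: [0.4408, -0.038, 0.2615]
tcp_rot: [0.727, 0.687, 0.0, 0.0]
contact_force: [0.2, -0.5, -1.7]
grip_width: 0.086
```

>>> {"fn": "play_rows", "kwargs": {"targets": [[0,0,0.27,0.023,0.928,0,-1],[0,0,0.27,0.023,0.928,0,-1],[0,0,0.27,0.023,0.928,0,-1],[0,0,0.27,0.023,0.928,0,-1],[0,0,0.27,0.023,0.928,0,-1]]}}

```text
clock: 35.12
tool_pos: [0.444, 0.1023, 0.26]
tcp_rot: [0.693, 0.721, -0.0, -0.0]
contact_force: [1.0, -0.9, -1.9]
grip_width: 0.085
```

>>> {"fn": "play_rows", "kwargs": {"targets": [[0,0,0.27,0.023,0.928,0,-1],[0,0,0.27,0.023,0.928,0,-1],[0,0,0.27,0.023,0.928,0,-1],[0,0,0.27,0.023,0.928,0,-1],[0,0,0.27,0.023,0.928,0,-1]]}}

```text
clock: 35.53
tool_pos: [0.4475, 0.2415, 0.2599]
tcp_rot: [0.658, 0.753, -0.0, -0.0]
contact_force: [-0.4, 0.8, -1.6]
grip_width: 0.084
```

>>> {"fn": "play_rows", "kwargs": {"targets": [[0,0,0.27,0.023,0.928,0,-1],[0,0,0,0,0,0,-1],[0,0,0,0,0,0,-1],[0,0,0,0,0,0,-1]]}}

```text
clock: 35.87
tool_pos: [0.4483, 0.2676, 0.2595]
tcp_rot: [0.652, 0.759, -0.001, -0.0]
contact_force: [0.1, -0.2, -1.3]
grip_width: 0.087
```

```bash
python3 - <<'E'
from v import *
view("k1",True,"rack",xs4,.105); print(K[0]-st["tool_pos"][:2])
E
```

```text
t 35.87 tcp [0.4483 0.2676 0.2595] jawaz 8.67 tilt [-0.001 -0.001 -1.   ] f [ 0.07 -0.16 -1.34] w 0.087 q [ 0.52  0.26  1.73 -0.    1.15  0.37]
[0.00104403 0.00031235]
```

View pics/k1_scene.png

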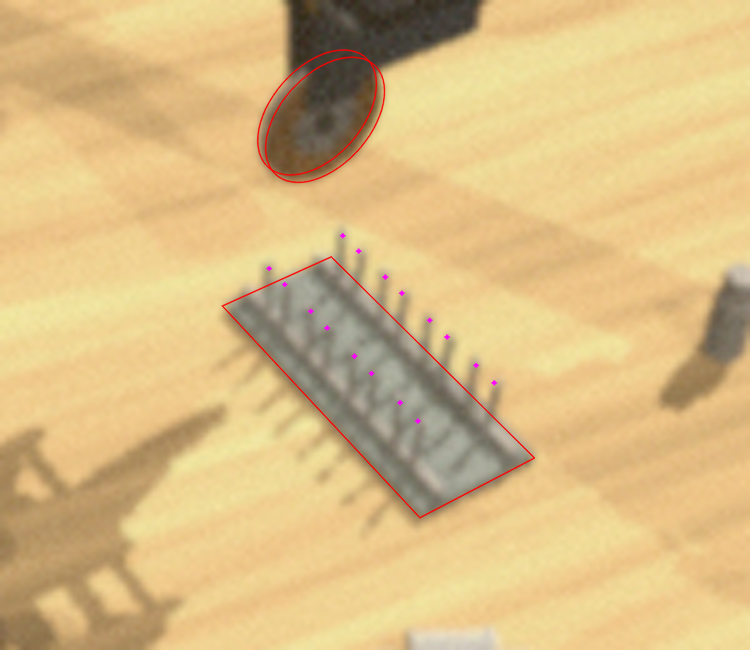

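View pics/k1_top.png

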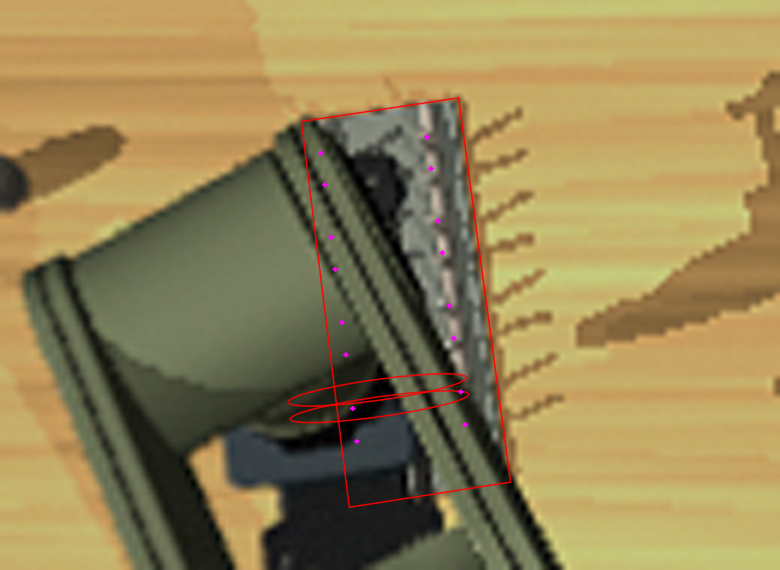

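>>> {"fn": "play_rows", "kwargs": {"targets": [[0,0,0,0.025,0.01,-0.7,-1],[0,0,0,0,0,-0.7,-1],[0,0,0,0,0,-0.6,-1],[0,0,0,0,0,-0.5,-1],[0,0,0,0,0,-0.4,-1]]}}

```text
clock: 36.38
tool_pos: [0.4492, 0.267, 0.1717]
tcp_rot: [0.652, 0.758, -0.001, -0.0]
contact_force: [0.3, -0.6, -1.2]
grip_width: 0.084
```

>>> {"fn": "play_rows", "kwargs": {"targets": [[0,0,0,0,0,-0.3,-1],[0,0,0,0,0,-0.3,-1],[0,0,0,0,0,-0.2,-1],[0,0,0,0,0,-0.03,-1],[0,0,0,0,0,0,-1]]}}

```text
clock: 36.8
tool_pos: [0.4497, 0.2684, 0.1479]
tcp_rot: [0.652, 0.758, 0.0, 0.0]
contact_force: [0.2, 0.1, -0.9]
grip_width: 0.088
```

>>> {"fn": "play_rows", "kwargs": {"targets": [[0,0,0,0,0,-0.04,-1],[0,0,0,0,0,0,-1],[0,0,0,0,0,0,-1]]}}

```text
clock: 37.05
tool_pos: [0.4498, 0.2686, 0.1471]
tcp_rot: [0.652, 0.758, 0.001, 0.0]
contact_force: [0.6, -0.6, 0.1]
grip_width: 0.086
```

>>> {"fn": "play_rows", "kwargs": {"targets": [[0,0,0,0,0,-0.01,-1],[0,0,0,0,0,0,-0.25],[0,0,0,0,0,0,-0.25],[0,0,0,0,0,0,-0.25],[0,0,0,0,0,0,-0.25]]}}

```text
clock: 37.47
tool_pos: [0.4495, 0.2684, 0.1463]
tcp_rot: [0.652, 0.758, -0.0, 0.0]
contact_force: [0.0, 0.8, -0.4]
grip_width: 0.344
```

>>> {"fn": "play_rows", "kwargs": {"targets": [[0,0,0,0,0,0.4,-0.25],[0,0,0,0,0,0.9,-0.25],[0,0,0,0,0,0.9,-0.25],[0,0,0,0,0,0.4,-0.25]]}}

```text
clock: 37.8
tool_pos: [0.4506, 0.2691, 0.2273]
tcp_rot: [0.652, 0.758, 0.002, 0.001]
contact_force: [0.7, 0.3, 0.7]
grip_width: 0.378
```

```bash
python3 - <<'E'
from v import *
view("kr1",False,"rack",xs4,.105);view("cr1",False); print(C[1]-st["tool_pos"][:2])
E
```

```text
t 37.8 tcp [0.4506 0.2691 0.2273] jawaz 8.65 tilt [ 0.004  0.002 -1.   ] f [0.71 0.27 0.65] w 0.378 q [ 0.52  0.29  1.78 -0.    1.06  0.37]
[ 0.03605911 -0.30969384]
```

View pics/kr1_scene.png

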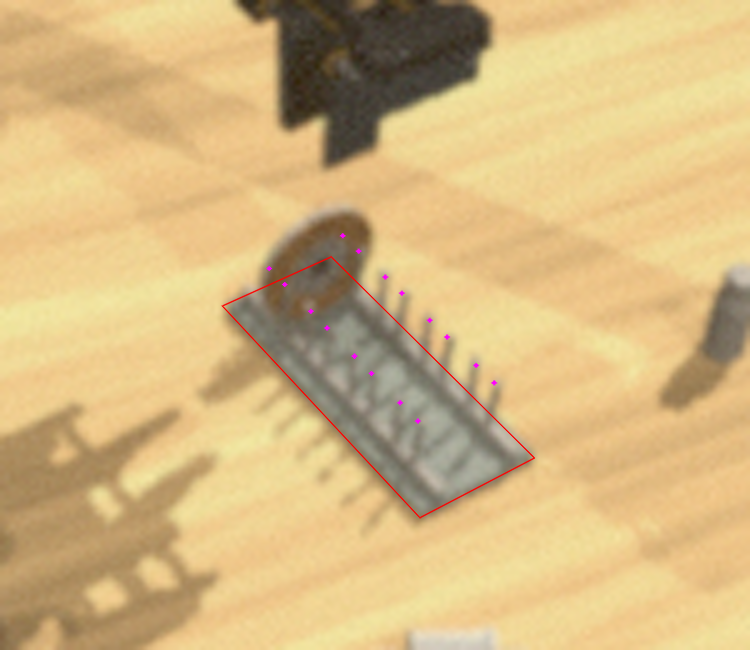

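View pics/cr1_top.png

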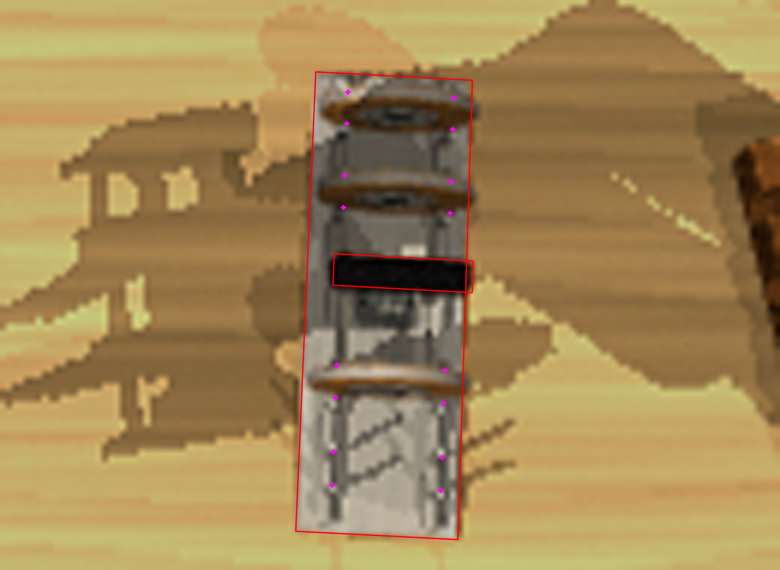

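>>> {"fn": "play_rows", "kwargs": {"targets": [[0,0,-0.27,0.109,-0.938,0,-0.25],[0,0,-0.27,0.109,-0.938,0,-0.25],[0,0,-0.27,0.109,-0.938,0,-0.25],[0,0,-0.27,0.109,-0.938,0,-0.25],[0,0,-0.27,0.109,-0.938,0,-0.25]]}}

```text
clock: 38.42
tool_pos: [0.4649, 0.1263, 0.2225]
tcp_rot: [0.687, 0.727, -0.002, -0.001]
contact_force: [0.5, 0.0, 0.3]
grip_width: 0.374
```

>>> {"fn": "play_rows", "kwargs": {"targets": [[0,0,-0.27,0.109,-0.938,0,-0.25],[0,0,-0.27,0.109,-0.938,0,-0.25],[0,0,-0.27,0.109,-0.938,0,-0.25],[0,0,-0.27,0.109,-0.938,0,-0.25],[0,0,-0.27,0.109,-0.938,0,-0.25]]}}

```text
clock: 38.83
tool_pos: [0.4813, -0.0143, 0.2226]
tcp_rot: [0.721, 0.693, -0.001, -0.001]
contact_force: [-0.1, -0.6, 0.5]
grip_width: 0.379
```

>>> {"fn": "play_rows", "kwargs": {"targets": [[0,0,-0.27,0.109,-0.938,0,-0.25],[0,0,0,0,0,0,-0.25],[0,0,0,0,0,0,-0.25],[0,0,0,0,0,0,-0.25]]}}

```text
clock: 39.17
tool_pos: [0.4848, -0.0407, 0.2231]
tcp_rot: [0.727, 0.687, -0.001, -0.001]
contact_force: [-0.1, 0.9, -0.4]
grip_width: 0.371
```

```bash
python3 - <<'E'
from v import *
view("p2",False); print(C[1]-st["tool_pos"][:2])
E
```

```text
t 39.17 tcp [ 0.4848 -0.0407  0.2231] jawaz -3.25 tilt [-0.003  0.001 -1.   ] f [-0.13  0.88 -0.37] w 0.371 q [-0.11  0.24  1.87  0.    1.04 -0.05]
[1.82061092e-03 8.87112850e-05]
```

View pics/p2_scene.png

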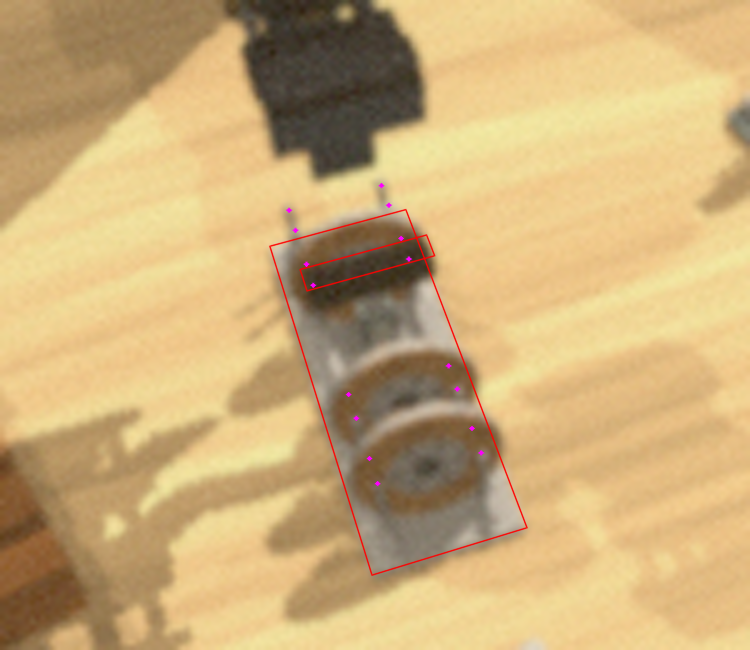

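>>> {"fn": "play_rows", "kwargs": {"targets": [[0,0,0,0.04,0,-0.7,-0.25],[0,0,0,0,0,-0.8,-0.25],[0,0,0,0,0,-0.7,-0.25],[0,0,0,0,0,-0.4,-0.25],[0,0,0,0,0,0,-0.25]]}}

```text
clock: 39.68
tool_pos: [0.4848, -0.0398, 0.1438]
tcp_rot: [0.726, 0.688, -0.002, -0.002]
contact_force: [-0.6, -0.2, 0.0]
grip_width: 0.377
```

>>> {"fn": "play_rows", "kwargs": {"targets": [[0,0,0,0,0,0,-0.25],[0,0,0,0,0,0,-1],[0,0,0,0,0,0,-1],[0,0,0,0,0,0,-1],[0,0,0,0,0,0,-1]]}}

```text
clock: 40.1
tool_pos: [0.4871, -0.041, 0.1471]
tcp_rot: [0.727, 0.687, 0.001, 0.001]
contact_force: [0.1, 0.5, 0.9]
grip_width: 0.115
```

>>> {"fn": "play_rows", "kwargs": {"targets": [[0,0,0,0,0,0,-1],[0,0,0,0,0,0,-1],[0,0,0,0,0,0,-1]]}}

```text
clock: 40.35
tool_pos: [0.4871, -0.0411, 0.1469]
tcp_rot: [0.727, 0.687, 0.0, 0.0]
contact_force: [-0.7, 1.1, 4.3]
grip_width: 0.087
```

>>> {"fn": "play_rows", "kwargs": {"targets": [[0,0,0,0,0,0.3,-1],[0,0,0,0,0,0.9,-1],[0,0,0,0,0,0.9,-1],[0,0,0,0,0,0.9,-1],[0,0,0,0,0,0.8,-1]]}}

```text
clock: 40.77
tool_pos: [0.4864, -0.0411, 0.2621]
tcp_rot: [0.727, 0.687, 0.0, 0.0]
contact_force: [1.1, -0.6, -1.9]
grip_width: 0.088
```

>>> {"fn": "play_rows", "kwargs": {"targets": [[0,0,0.27,0.023,0.957,0,-1],[0,0,0.27,0.023,0.957,0,-1],[0,0,0.27,0.023,0.957,0,-1],[0,0,0.27,0.023,0.957,0,-1],[0,0,0.27,0.023,0.957,0,-1]]}}

```text
clock: 41.18
tool_pos: [0.4896, 0.1036, 0.2606]
tcp_rot: [0.693, 0.721, -0.0, -0.0]
contact_force: [1.0, 0.6, 0.1]
grip_width: 0.084
```

>>> {"fn": "play_rows", "kwargs": {"targets": [[0,0,0.27,0.023,0.957,0,-1],[0,0,0.27,0.023,0.957,0,-1],[0,0,0.27,0.023,0.957,0,-1],[0,0,0.27,0.023,0.957,0,-1],[0,0,0.27,0.023,0.957,0,-1]]}}

```text
clock: 41.6
tool_pos: [0.4931, 0.2472, 0.2604]
tcp_rot: [0.659, 0.753, -0.0, -0.0]
contact_force: [0.1, -0.5, -1.7]
grip_width: 0.085
```

>>> {"fn": "play_rows", "kwargs": {"targets": [[0,0,0.27,0.023,0.957,0,-1],[0,0,0,0,0,0,-1],[0,0,0,0,0,0,-1],[0,0,0,0,0,0,-1]]}}

```text
clock: 41.93
tool_pos: [0.4939, 0.2742, 0.2601]
tcp_rot: [0.652, 0.758, -0.001, 0.0]
contact_force: [-0.4, -0.5, -2.2]
grip_width: 0.088
```

```bash
python3 - <<'E'
from v import *
view("k2",True,"rack",xs4,.105); print(K[1]-st["tool_pos"][:2])
E
```

```text
t 41.93 tcp [0.4939 0.2742 0.2601] jawaz 8.66 tilt [-0.001 -0.001 -1.   ] f [-0.43 -0.49 -2.2 ] w 0.088 q [ 0.49  0.33  1.64 -0.    1.18  0.34]
[-7.66031751e-05  5.44135029e-04]
```

View pics/k2_scene.png

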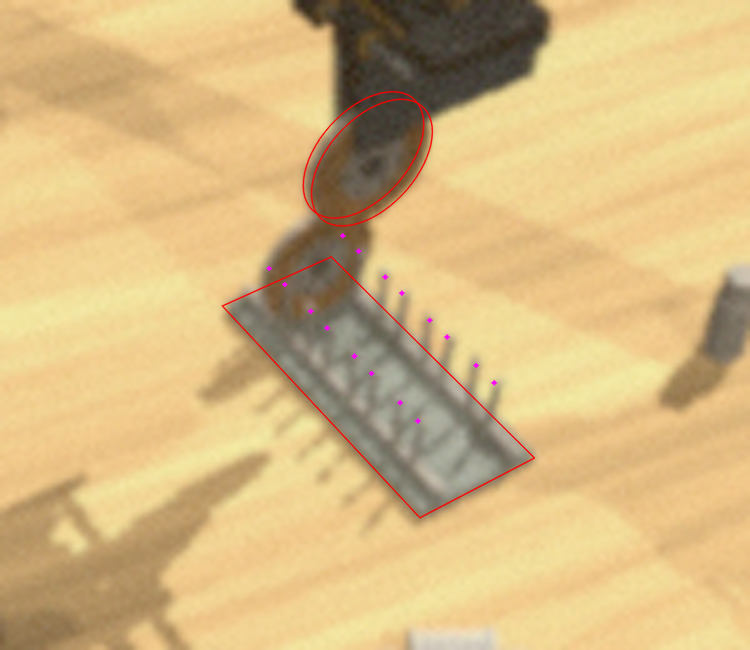

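>>> {"fn": "play_rows", "kwargs": {"targets": [[0,0,0,-0.01,0.01,-0.7,-1],[0,0,0,0,0,-0.7,-1],[0,0,0,0,0,-0.6,-1],[0,0,0,0,0,-0.5,-1],[0,0,0,0,0,-0.4,-1]]}}

```text
clock: 42.45
tool_pos: [0.4937, 0.2735, 0.1722]
tcp_rot: [0.652, 0.758, -0.001, -0.0]
contact_force: [0.3, -0.1, -1.3]
grip_width: 0.09
```

>>> {"fn": "play_rows", "kwargs": {"targets": [[0,0,0,0,0,-0.3,-1],[0,0,0,0,0,-0.3,-1],[0,0,0,0,0,-0.2,-1],[0,0,0,0,0,-0.04,-1],[0,0,0,0,0,0,-1]]}}

```text
clock: 42.87
tool_pos: [0.4941, 0.275, 0.1482]
tcp_rot: [0.652, 0.758, 0.0, 0.0]
contact_force: [0.4, 0.1, -0.2]
grip_width: 0.084
```

>>> {"fn": "play_rows", "kwargs": {"targets": [[0,0,0,0,0,-0.03,-1],[0,0,0,0,0,0,-1],[0,0,0,0,0,0,-0.25],[0,0,0,0,0,0,-0.25],[0,0,0,0,0,0,-0.25]]}}

```text
clock: 43.28
tool_pos: [0.4941, 0.2751, 0.1475]
tcp_rot: [0.652, 0.758, 0.0, 0.0]
contact_force: [-0.8, -0.2, -0.2]
grip_width: 0.279
```

>>> {"fn": "play_rows", "kwargs": {"targets": [[0,0,0,0,0,0.4,-0.25],[0,0,0,0,0,0.9,-0.25],[0,0,0,0,0,0.9,-0.25],[0,0,0,0,0,0.4,-0.25]]}}

```text
clock: 43.62
tool_pos: [0.4951, 0.2756, 0.2286]
tcp_rot: [0.652, 0.758, 0.003, 0.001]
contact_force: [0.6, -0.1, 0.4]
grip_width: 0.375
```

```bash
python3 - <<'E'
from v import *
view("kr2",False,"rack",xs4,.105);view("cr2",False); print(C[2]-st["tool_pos"][:2])
E
```

```text
t 43.62 tcp [0.4951 0.2756 0.2286] jawaz 8.65 tilt [ 0.005  0.003 -1.   ] f [ 0.56 -0.06  0.39] w 0.375 q [ 0.49  0.35  1.68 -0.    1.1   0.34]
[ 0.0913715  -0.32195306]
```

View pics/kr2_scene.png

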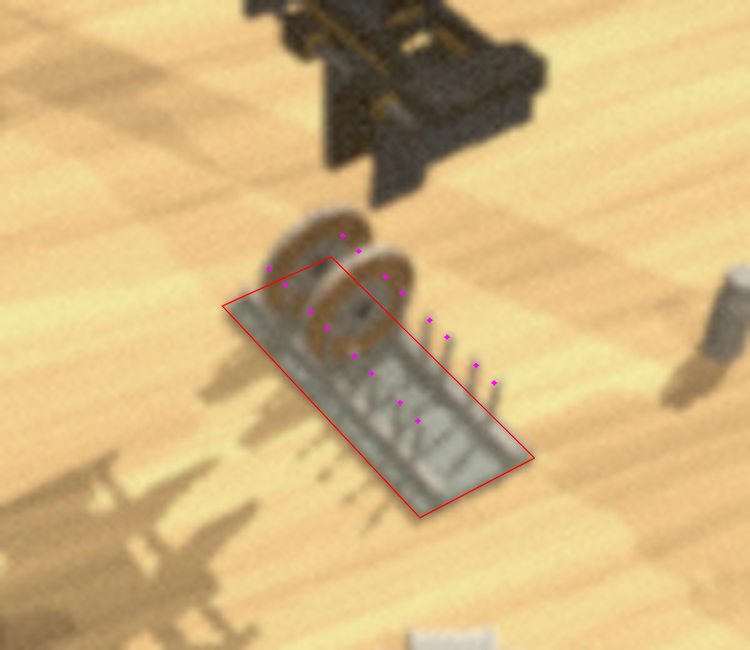

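View pics/cr2_top.png

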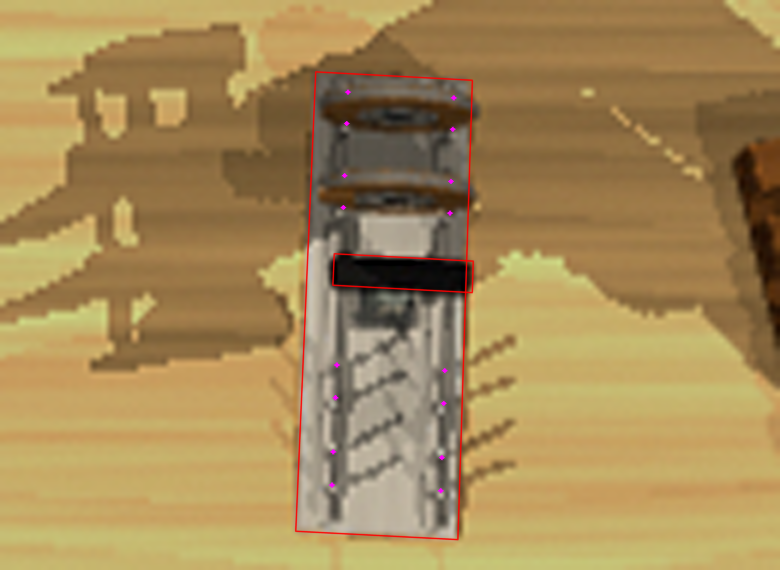

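>>> {"fn": "play_rows", "kwargs": {"targets": [[0,0,-0.27,0.28,-0.976,0,-0.25],[0,0,-0.27,0.28,-0.976,0,-0.25],[0,0,-0.27,0.28,-0.976,0,-0.25],[0,0,-0.27,0.28,-0.976,0,-0.25],[0,0,-0.27,0.28,-0.976,0,-0.25]]}}

```text
clock: 44.23
tool_pos: [0.5353, 0.1272, 0.2233]
tcp_rot: [0.687, 0.727, -0.001, -0.001]
contact_force: [0.6, 0.3, 0.3]
grip_width: 0.372
```

>>> {"fn": "play_rows", "kwargs": {"targets": [[0,0,-0.27,0.28,-0.976,0,-0.25],[0,0,-0.27,0.28,-0.976,0,-0.25],[0,0,-0.27,0.28,-0.976,0,-0.25],[0,0,-0.27,0.28,-0.976,0,-0.25],[0,0,-0.27,0.28,-0.976,0,-0.25]]}}

```text
clock: 44.65
tool_pos: [0.5773, -0.0192, 0.2232]
tcp_rot: [0.721, 0.693, -0.001, -0.001]
contact_force: [0.9, 0.4, -0.1]
grip_width: 0.373
```

>>> {"fn": "play_rows", "kwargs": {"targets": [[0,0,-0.27,0.28,-0.976,0,-0.25],[0,0,0,0,0,0,-0.25],[0,0,0,0,0,0,-0.25],[0,0,0,0,0,0,-0.25]]}}

```text
clock: 44.98
tool_pos: [0.5856, -0.0467, 0.2237]
tcp_rot: [0.727, 0.687, -0.001, -0.001]
contact_force: [-0.1, 0.9, -0.1]
grip_width: 0.375
```

```bash
python3 - <<'E'
from v import *
view("p3",False); print(C[2]-st["tool_pos"][:2])
E
```

```text
t 44.98 tcp [ 0.5856 -0.0467  0.2237] jawaz -3.25 tilt [-0.003  0.001 -1.   ] f [-0.1   0.94 -0.12] w 0.375 q [-0.1   0.39  1.64  0.    1.12 -0.04]
[0.00084057 0.00038009]
```

View pics/p3_scene.png

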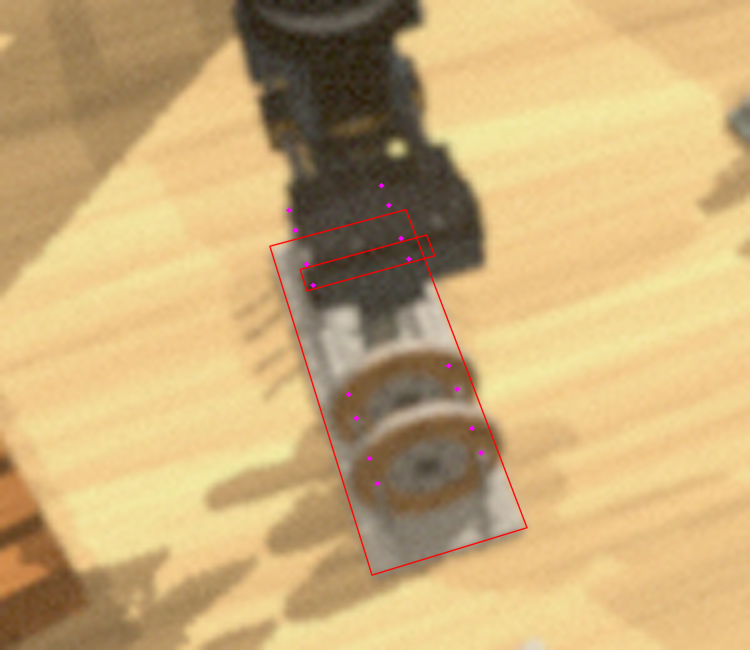

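>>> {"fn": "play_rows", "kwargs": {"targets": [[0,0,0,0,0.01,-0.7,-0.25],[0,0,0,0,0,-0.8,-0.25],[0,0,0,0,0,-0.7,-0.25],[0,0,0,0,0,-0.4,-0.25],[0,0,0,0,0,0,-0.25]]}}

```text
clock: 45.5
tool_pos: [0.5843, -0.0453, 0.1443]
tcp_rot: [0.726, 0.688, -0.002, -0.003]
contact_force: [-0.5, -0.1, -0.4]
grip_width: 0.375
```

>>> {"fn": "play_rows", "kwargs": {"targets": [[0,0,0,0,0,0,-0.25],[0,0,0,0,0,0,-1],[0,0,0,0,0,0,-1],[0,0,0,0,0,0,-1],[0,0,0,0,0,0,-1]]}}

```text
clock: 45.92
tool_pos: [0.5868, -0.0467, 0.1481]
tcp_rot: [0.727, 0.687, 0.001, 0.001]
contact_force: [0.4, -0.2, 0.8]
grip_width: 0.116
```

>>> {"fn": "play_rows", "kwargs": {"targets": [[0,0,0,0,0,0,-1],[0,0,0,0,0,0,-1],[0,0,0,0,0,0,-1]]}}

```text
clock: 46.17
tool_pos: [0.5868, -0.0468, 0.1479]
tcp_rot: [0.727, 0.687, 0.001, 0.001]
contact_force: [-0.4, 0.3, 4.1]
grip_width: 0.086
```

>>> {"fn": "play_rows", "kwargs": {"targets": [[0,0,0,0,0,0.3,-1],[0,0,0,0,0,0.9,-1],[0,0,0,0,0,0.9,-1],[0,0,0,0,0,0.9,-1],[0,0,0,0,0,0.8,-1]]}}

```text
clock: 46.58
tool_pos: [0.5862, -0.0468, 0.263]
tcp_rot: [0.727, 0.687, 0.0, 0.0]
contact_force: [0.7, 0.0, -1.2]
grip_width: 0.082
```

>>> {"fn": "play_rows", "kwargs": {"targets": [[0,0,0.27,-0.145,0.995,0,-1],[0,0,0.27,-0.145,0.995,0,-1],[0,0,0.27,-0.145,0.995,0,-1],[0,0,0.27,-0.145,0.995,0,-1],[0,0,0.27,-0.145,0.995,0,-1]]}}

```text
clock: 47.0
tool_pos: [0.5639, 0.1036, 0.2614]
tcp_rot: [0.693, 0.721, -0.0, -0.0]
contact_force: [1.1, 0.0, -1.3]
grip_width: 0.085
```

>>> {"fn": "play_rows", "kwargs": {"targets": [[0,0,0.27,-0.145,0.995,0,-1],[0,0,0.27,-0.145,0.995,0,-1],[0,0,0.27,-0.145,0.995,0,-1],[0,0,0.27,-0.145,0.995,0,-1],[0,0,0.27,-0.145,0.995,0,-1]]}}

```text
clock: 47.42
tool_pos: [0.5422, 0.253, 0.2613]
tcp_rot: [0.659, 0.753, -0.0, -0.0]
contact_force: [-0.7, 0.4, -1.4]
grip_width: 0.086
```

>>> {"fn": "play_rows", "kwargs": {"targets": [[0,0,0.27,-0.145,0.995,0,-1],[0,0,0,0,0,0,-1],[0,0,0,0,0,0,-1],[0,0,0,0,0,0,-1]]}}

```text
clock: 47.75
tool_pos: [0.5384, 0.2811, 0.2611]
tcp_rot: [0.652, 0.758, -0.001, 0.0]
contact_force: [-0.8, 0.3, -0.7]
grip_width: 0.092
```

```bash
python3 - <<'E'
from v import *
view("k3",True,"rack",xs4,.105); print(K[2]-st["tool_pos"][:2])
E
```

```text
t 47.75 tcp [0.5384 0.2811 0.2611] jawaz 8.66 tilt [-0.001 -0.001 -1.   ] f [-0.82  0.33 -0.74] w 0.092 q [ 0.46  0.39  1.54 -0.    1.22  0.31]
[-3.67876259e-05  4.33775393e-04]
```

View pics/k3_scene.png

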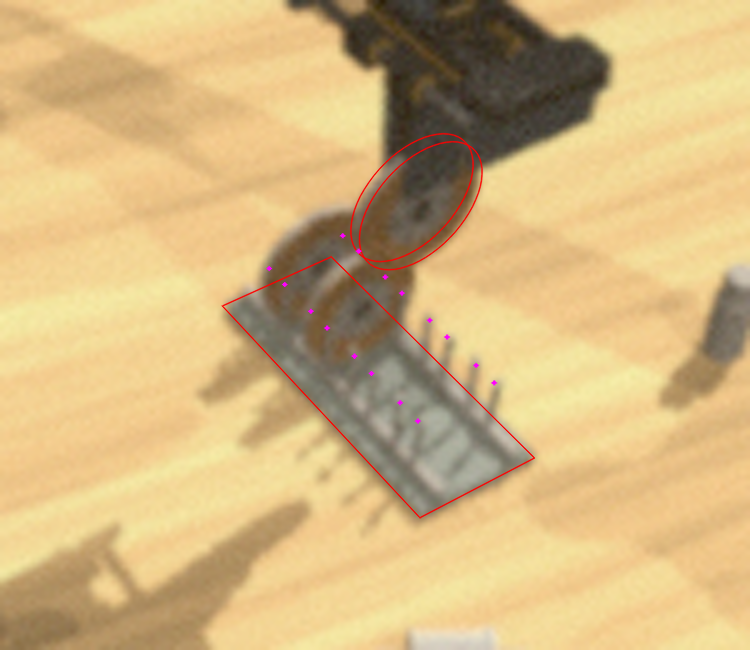

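>>> {"fn": "play_rows", "kwargs": {"targets": [[0,0,0,-0.01,0.01,-0.7,-1],[0,0,0,0,0,-0.7,-1],[0,0,0,0,0,-0.6,-1],[0,0,0,0,0,-0.5,-1],[0,0,0,0,0,-0.4,-1]]}}

```text
clock: 48.27
tool_pos: [0.5382, 0.2803, 0.173]
tcp_rot: [0.653, 0.758, -0.001, -0.0]
contact_force: [-0.8, -0.3, -1.4]
grip_width: 0.085
```

>>> {"fn": "play_rows", "kwargs": {"targets": [[0,0,0,0,0,-0.3,-1],[0,0,0,0,0,-0.3,-1],[0,0,0,0,0,-0.2,-1],[0,0,0,0,0,-0.04,-1],[0,0,0,0,0,0,-1]]}}

```text
clock: 48.68
tool_pos: [0.5384, 0.2818, 0.1491]
tcp_rot: [0.652, 0.758, 0.0, 0.0]
contact_force: [0.2, -0.2, -0.3]
grip_width: 0.085
```

>>> {"fn": "play_rows", "kwargs": {"targets": [[0,0,0,0,0,-0.03,-1],[0,0,0,0,0,0,-1],[0,0,0,0,0,0,-0.25],[0,0,0,0,0,0,-0.25],[0,0,0,0,0,0,-0.25]]}}

```text
clock: 49.1
tool_pos: [0.5384, 0.282, 0.1485]
tcp_rot: [0.652, 0.758, 0.0, 0.0]
contact_force: [1.2, -0.2, -0.8]
grip_width: 0.271
```

>>> {"fn": "play_rows", "kwargs": {"targets": [[0,0,0,0,0,0.4,-0.25],[0,0,0,0,0,0.9,-0.25],[0,0,0,0,0,0.9,-0.25],[0,0,0,0,0,0.4,-0.25]]}}

```text
clock: 49.43
tool_pos: [0.5393, 0.2825, 0.2297]
tcp_rot: [0.652, 0.758, 0.003, 0.001]
contact_force: [1.1, 0.4, 0.7]
grip_width: 0.377
```

```bash
python3 - <<'E'
from v import *
view("kr3",False,"rack",xs4,.105);view("cr3",False); print(C[3]-st["tool_pos"][:2])
E
```

```text
t 49.43 tcp [0.5393 0.2825 0.2297] jawaz 8.65 tilt [ 0.005  0.002 -1.   ] f [1.13 0.44 0.66] w 0.377 q [ 0.46  0.41  1.58 -0.    1.14  0.31]
[ 0.09203638 -0.33136965]
```

View pics/kr3_scene.png

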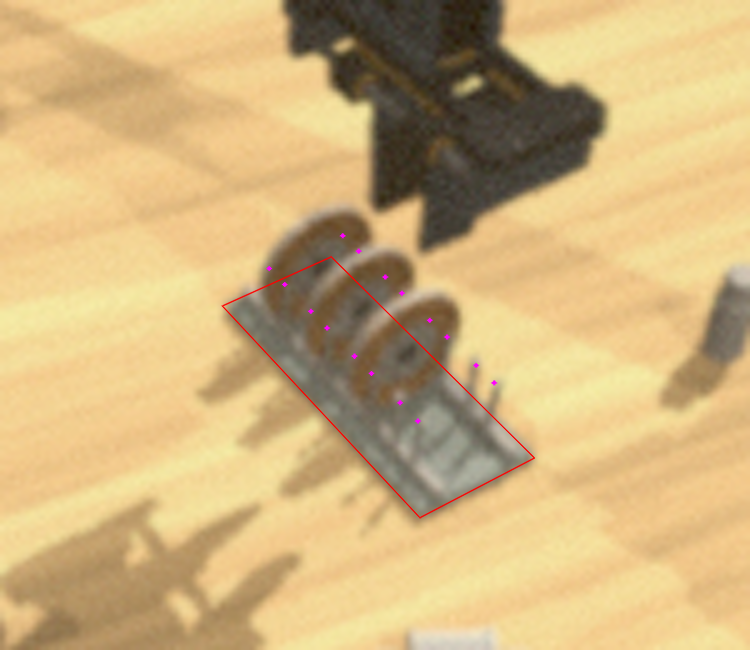

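View pics/cr3_top.png

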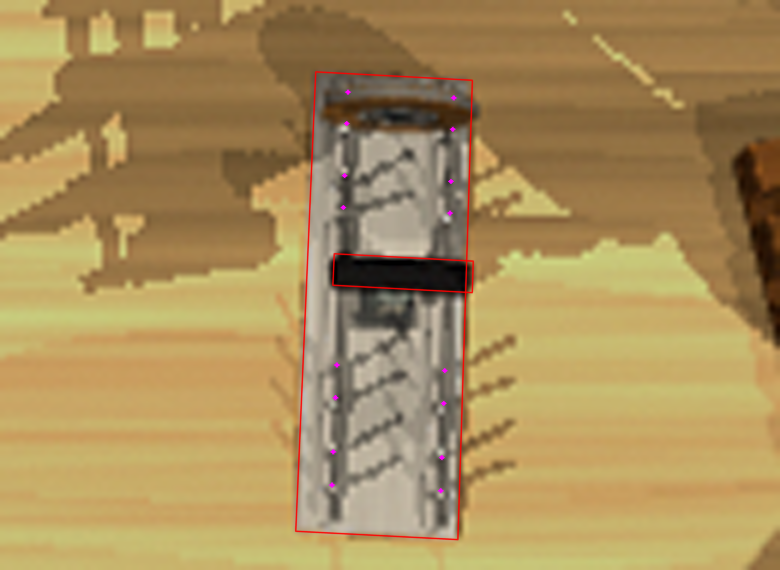

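>>> {"fn": "play_rows", "kwargs": {"targets": [[0,0,-0.2475,0.257,-0.92,0,-0.25],[0,0,-0.2475,0.257,-0.92,0,-0.25],[0,0,-0.2475,0.257,-0.92,0,-0.25],[0,0,-0.2475,0.257,-0.92,0,-0.25],[0,0,-0.2475,0.257,-0.92,0,-0.25]]}}

```text
clock: 50.05
tool_pos: [0.5761, 0.1425, 0.2241]
tcp_rot: [0.684, 0.729, -0.002, -0.001]
contact_force: [-0.5, 0.3, 0.2]
grip_width: 0.372
```

>>> {"fn": "play_rows", "kwargs": {"targets": [[0,0,-0.2475,0.257,-0.92,0,-0.25],[0,0,-0.2475,0.257,-0.92,0,-0.25],[0,0,-0.2475,0.257,-0.92,0,-0.25],[0,0,-0.2475,0.257,-0.92,0,-0.25],[0,0,-0.2475,0.257,-0.92,0,-0.25]]}}

```text
clock: 50.47
tool_pos: [0.6147, 0.0045, 0.224]
tcp_rot: [0.715, 0.699, -0.001, -0.001]
contact_force: [-0.0, 0.1, 0.7]
grip_width: 0.375
```

>>> {"fn": "play_rows", "kwargs": {"targets": [[0,0,-0.2475,0.257,-0.92,0,-0.25],[0,0,-0.2475,0.257,-0.92,0,-0.25],[0,0,0,0,0,0,-0.25],[0,0,0,0,0,0,-0.25],[0,0,0,0,0,0,-0.25]]}}

```text
clock: 50.88
tool_pos: [0.63, -0.049, 0.2246]
tcp_rot: [0.727, 0.687, -0.001, -0.001]
contact_force: [-0.1, 0.9, -0.5]
grip_width: 0.376
```

```bash
python3 - <<'E'
from v import *
view("p4",False); print(C[3]-st["tool_pos"][:2])
E
```

```text
t 50.88 tcp [ 0.63   -0.049   0.2246] jawaz -3.25 tilt [-0.003  0.001 -1.   ] f [-0.12  0.86 -0.52] w 0.376 q [-0.1   0.46  1.53  0.    1.16 -0.04]
[1.34569784e-03 8.29790346e-05]
```

View pics/p4_scene.png

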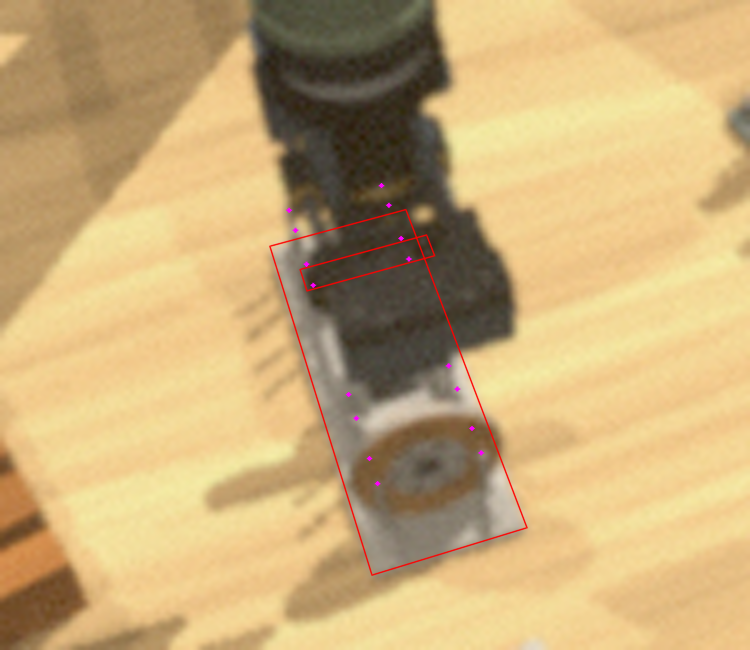

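>>> {"fn": "play_rows", "kwargs": {"targets": [[0,0,0,0,0,-0.7,-0.25],[0,0,0,0,0,-0.8,-0.25],[0,0,0,0,0,-0.7,-0.25],[0,0,0,0,0,-0.4,-0.25],[0,0,0,0,0,0,-0.25]]}}

```text
clock: 51.4
tool_pos: [0.6287, -0.0478, 0.1449]
tcp_rot: [0.726, 0.688, -0.002, -0.003]
contact_force: [-0.3, 0.1, 0.1]
grip_width: 0.372
```

>>> {"fn": "play_rows", "kwargs": {"targets": [[0,0,0,0,0,0,-0.25],[0,0,0,0,0,0,-1],[0,0,0,0,0,0,-1],[0,0,0,0,0,0,-1],[0,0,0,0,0,0,-1]]}}

```text
clock: 51.82
tool_pos: [0.6311, -0.0493, 0.1491]
tcp_rot: [0.727, 0.687, 0.001, 0.001]
contact_force: [-0.7, 0.5, -1.0]
grip_width: 0.112
```

>>> {"fn": "play_rows", "kwargs": {"targets": [[0,0,0,0,0,0,-1],[0,0,0,0,0,0,-1],[0,0,0,0,0,0,-1]]}}

```text
clock: 52.07
tool_pos: [0.631, -0.0493, 0.1489]
tcp_rot: [0.727, 0.687, 0.0, 0.0]
contact_force: [-1.3, 0.1, 4.2]
grip_width: 0.087
```

>>> {"fn": "play_rows", "kwargs": {"targets": [[0,0,0,0,0,0.3,-1],[0,0,0,0,0,0.9,-1],[0,0,0,0,0,0.9,-1],[0,0,0,0,0,0.9,-1],[0,0,0,0,0,0.8,-1]]}}

```text
clock: 52.48
tool_pos: [0.6307, -0.0494, 0.2638]
tcp_rot: [0.727, 0.687, 0.0, 0.0]
contact_force: [1.2, -0.1, -1.2]
grip_width: 0.09
```

>>> {"fn": "play_rows", "kwargs": {"targets": [[0,0,0.2475,-0.132,0.938,0,-1],[0,0,0.2475,-0.132,0.938,0,-1],[0,0,0.2475,-0.132,0.938,0,-1],[0,0,0.2475,-0.132,0.938,0,-1],[0,0,0.2475,-0.132,0.938,0,-1]]}}

```text
clock: 52.9
tool_pos: [0.6104, 0.0924, 0.2622]
tcp_rot: [0.696, 0.718, -0.0, -0.0]
contact_force: [0.3, -0.0, -0.6]
grip_width: 0.087
```

>>> {"fn": "play_rows", "kwargs": {"targets": [[0,0,0.2475,-0.132,0.938,0,-1],[0,0,0.2475,-0.132,0.938,0,-1],[0,0,0.2475,-0.132,0.938,0,-1],[0,0,0.2475,-0.132,0.938,0,-1],[0,0,0.2475,-0.132,0.938,0,-1]]}}

```text
clock: 53.32
tool_pos: [0.5906, 0.2333, 0.2621]
tcp_rot: [0.664, 0.747, -0.0, -0.0]
contact_force: [1.2, -0.3, -1.4]
grip_width: 0.084
```

>>> {"fn": "play_rows", "kwargs": {"targets": [[0,0,0.2475,-0.132,0.938,0,-1],[0,0,0.2475,-0.132,0.938,0,-1],[0,0,0,0,0,0,-1],[0,0,0,0,0,0,-1],[0,0,0,0,0,0,-1]]}}

```text
clock: 53.73
tool_pos: [0.5831, 0.2879, 0.2619]
tcp_rot: [0.652, 0.758, -0.001, 0.0]
contact_force: [0.4, -1.0, -1.4]
grip_width: 0.085
```

```bash
python3 - <<'E'
from v import *
view("k4",True,"rack",xs4,.105); print(K[3]-st["tool_pos"][:2])
E
```

```text
t 53.73 tcp [0.5831 0.2879 0.2619] jawaz 8.66 tilt [-0.001 -0.001 -1.   ] f [ 0.35 -0.97 -1.37] w 0.085 q [ 0.44  0.46  1.43 -0.    1.26  0.29]
[-0.0002965   0.00039862]
```

View pics/k4_scene.png

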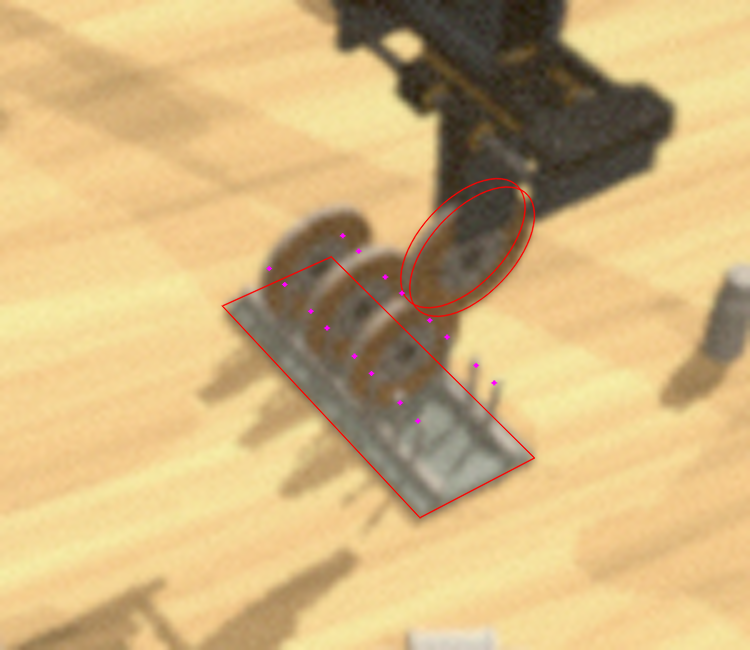

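>>> {"fn": "play_rows", "kwargs": {"targets": [[0,0,0,-0.015,0.01,-0.7,-1],[0,0,0,0,0,-0.7,-1],[0,0,0,0,0,-0.6,-1],[0,0,0,0,0,-0.5,-1],[0,0,0,0,0,-0.4,-1]]}}

```text
clock: 54.25
tool_pos: [0.5827, 0.2872, 0.1738]
tcp_rot: [0.652, 0.758, -0.001, -0.0]
contact_force: [-0.1, 0.2, -1.8]
grip_width: 0.088
```

>>> {"fn": "play_rows", "kwargs": {"targets": [[0,0,0,0,0,-0.3,-1],[0,0,0,0,0,-0.3,-1],[0,0,0,0,0,-0.2,-1],[0,0,0,0,0,-0.04,-1],[0,0,0,0,0,0,-1]]}}

```text
clock: 54.67
tool_pos: [0.583, 0.2888, 0.1501]
tcp_rot: [0.652, 0.758, 0.0, 0.0]
contact_force: [-0.6, -0.3, -2.2]
grip_width: 0.083
```

>>> {"fn": "play_rows", "kwargs": {"targets": [[0,0,0,0,0,-0.03,-1],[0,0,0,0,0,0,-1],[0,0,0,0,0,0,-0.25],[0,0,0,0,0,0,-0.25],[0,0,0,0,0,0,-0.25]]}}

```text
clock: 55.08
tool_pos: [0.5829, 0.2887, 0.1495]
tcp_rot: [0.652, 0.758, 0.0, 0.0]
contact_force: [0.6, 0.1, 0.9]
grip_width: 0.276
```

>>> {"fn": "play_rows", "kwargs": {"targets": [[0,0,0,0,0,0.4,-0.25],[0,0,0,0,0,0.9,-0.25],[0,0,0,0,0,0.9,-0.25],[0,0,0,0,0,0.9,-0.25],[0,0,0,0,0,0.5,-0.25]]}}

```text
clock: 55.5
tool_pos: [0.5837, 0.2891, 0.2618]
tcp_rot: [0.652, 0.758, 0.003, 0.001]
contact_force: [0.5, 1.0, 0.5]
grip_width: 0.374
```

>>> {"fn": "play_rows", "kwargs": {"targets": [[0,0,0,-0.5,-0.9,0,-0.25],[0,0,0,-0.5,-0.9,0,-0.25],[0,0,0,-0.5,-0.9,0,-0.25],[0,0,0,-0.5,-0.9,0,-0.25],[0,0,0,-0.5,-0.9,0,-0.25]]}}

```text
clock: 55.92
tool_pos: [0.507, 0.1526, 0.2581]
tcp_rot: [0.652, 0.759, 0.001, 0.0]
contact_force: [0.3, -0.9, 0.2]
grip_width: 0.376
```

>>> {"fn": "play_rows", "kwargs": {"targets": [[0,0,0,0,0,0,-0.25],[0,0,0,0,0,0,-0.25],[0,0,0,0,0,0,-0.25]]}}

```text
clock: 56.17
tool_pos: [0.5085, 0.154, 0.2581]
tcp_rot: [0.652, 0.758, 0.001, 0.001]
contact_force: [0.0, 0.5, 0.7]
grip_width: 0.376
```

```bash
python3 - <<'E'
from v import *
c=view("kr4",False,"rack",xs4,.105)
import cv2
cv2.imwrite("pics/fin_top.png",c["top"]["image"][:,:,::-1]);cv2.imwrite("pics/fin_scene.png",c["scene"]["image"][:,:,::-1])
E
```

```text
t 56.17 tcp [0.5085 0.154  0.2581] jawaz 8.62 tilt [ 0.002  0.001 -1.   ] f [0.01 0.5  0.68] w 0.376 q [0.27 0.28 1.72 0.   1.14 0.12]
```

View pics/kr4_scene.png

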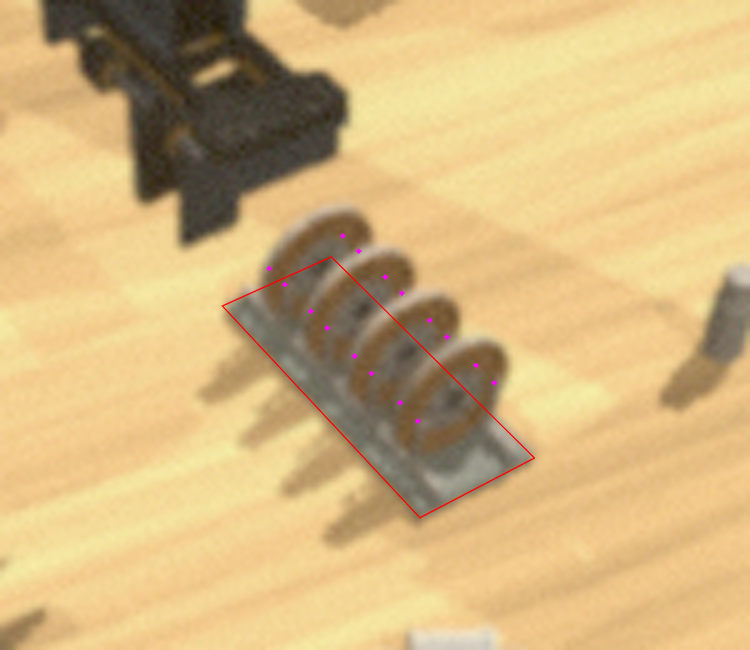

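View pics/kr4_top.png

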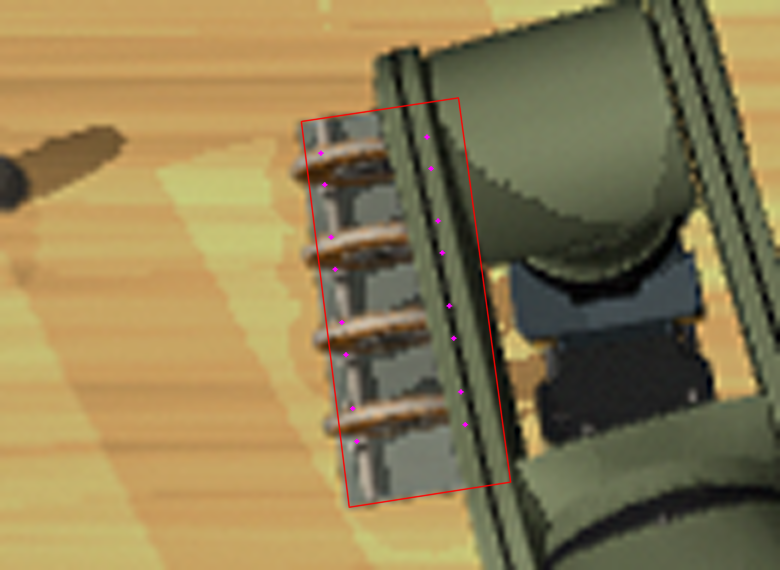

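View pics/fin_scene.png

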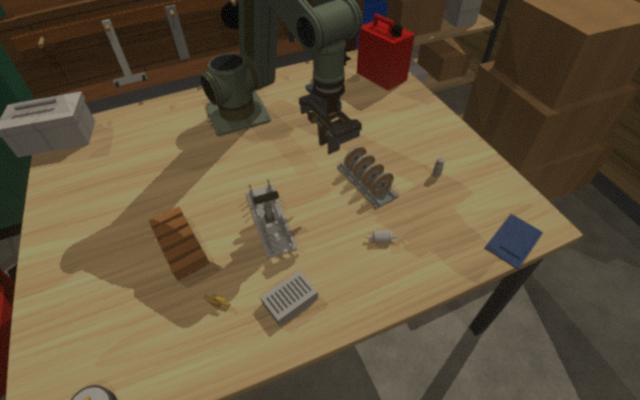

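View pics/fin_top.png

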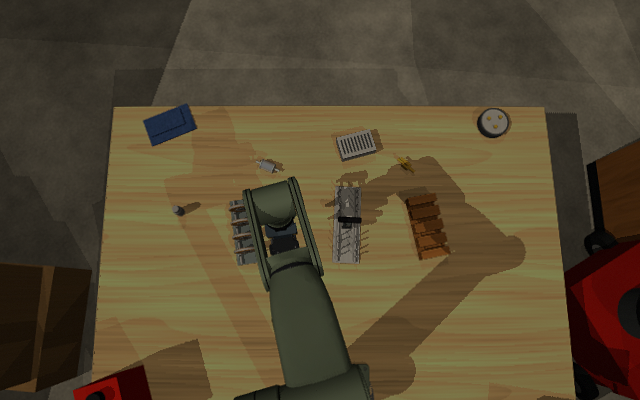

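All four plates stand upright in the rack (scene view, around pixels 355–385, 155–185). The carrier is empty and upright, and the guard, valve, filter and socket have not moved. Handing in.

```bash
python3 -c "
from plant import r
print(r.job_done())"
```

```text
the job is handed in; nothing more can be done
None
```

The job is handed in at about 56 s on the robot's clock. It gave no verdict.

- **Weighing:** I stood all four plates in the carrier and lifted it by the scale handle, about 100 mm from slack. It hung level, clear of the bench, for about 4 s. The wrist force stayed steady at about 8.3 N and the tool pose did not change. I then set it back on the bench and lowered the handle to within 0.5 mm of its slack height before letting go.
- **Rack:** I moved the plates one at a time into rack slots 1 to 4.
- **Last checks:** The final pictures show all four plates upright in the rack, one to a slot, though in the top view the arm hides one end of each plate. The carrier is empty, upright and where it started, and I saw no sign that it had been knocked aside during the run. The guard, valve, filter and socket look unmoved, and the gripper is clear of everything.

No check failed. One measurement was off: the plates sat about 1–2 mm from where my fit of the block put them, which was well within the gripper's opening.

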